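Rack the wear plates and ratchet the clamp shut

TASK

Stand every wear plate that is lying on the bench on its short edge in the clamping rack, one to a slot and fully down, using the V-block to change your grip if you like. Then work the ratchet lever back and forth between its stops until the clamp bar has closed up to the plates, and leave the lever back at its rest on the V-block side. Do not knock the feeler gauge or the gear about.

Things in the scene. Friction and masses are not known exactly. Their poses are not given: they have to be found in the camera images.
- plate1: aluminium wear plate, plain rectangular slab 110 x 60 x 8 mm with two dark screw-hole marks, about 0.16 kg, one of up to three alike; some may be absent. Lies flat on the bench at the start, either face and either end serve alike. Origin in its middle; x along the 110 mm length, y along the 60 mm width, z through the 8 mm thickness
- plate2: aluminium wear plate, plain rectangular slab 110 x 60 x 8 mm with two dark screw-hole marks, about 0.16 kg, one of up to three alike; some may be absent. Lies flat on the bench at the start, either face and either end serve alike. Origin in its middle; x along the 110 mm length, y along the 60 mm width, z through the 8 mm thickness
- plate3: aluminium wear plate, plain rectangular slab 110 x 60 x 8 mm with two dark screw-hole marks, about 0.16 kg, one of up to three alike; some may be absent. Lies flat on the bench at the start, either face and either end serve alike. Origin in its middle; x along the 110 mm length, y along the 60 mm width, z through the 8 mm thickness
- vblock: fixed steel V-block, 40 mm wide along its x (so a 60 mm wide plate overhangs 10 mm on either side), 116 mm long along its y, 71 mm high. Origin in the middle of its underside. The 90 degree V runs along its x: its bottom line is at z = 25 mm over the origin, and the two flat faces rise at 45 degrees to +y and -y, each 65 mm long. A plate laid on one face with its short edge down in the bottom of the V stays there and its upper 45 mm stand clear beyond the face
- clamp_rack: fixed grey clamping rack. Origin in the middle of the underside of its 130 (x) x 300 (y) x 12 mm base. Its left part (+y) has three slots side by side; at its right end (-y) a gear housing carries the ratchet spindle, upright, at x = 30, y = -100 mm. A fence, its top 80 mm over the bench, stands across the far ends of the slots, its inner face at x = 36 mm; the clamp bar (top 79 mm over the bench) closes their near ends
- slot1 (a point): middle of the floor of slot 1 (12 mm above the bench), at y = 20 mm in the rack's frame; axes as the rack's. The slot runs along x, is 14 mm wide between aluminium fins whose tops flare out to a 25 mm mouth 69 mm over the bench; a plate stands in it on its 60 mm edge, its thickness along the rack's y, its top 122 mm over the bench. With the clamp open there is room for a plate's middle from x = about 4 mm short of the point (towards the bar) to 4 mm beyond it
- slot2 (a point): middle of the floor of slot 2 (12 mm above the bench), at y = 70 mm in the rack's frame; axes as the rack's. The slot runs along x, is 14 mm wide between aluminium fins whose tops flare out to a 25 mm mouth 69 mm over the bench; a plate stands in it on its 60 mm edge, its thickness along the rack's y, its top 122 mm over the bench. With the clamp open there is room for a plate's middle from x = about 4 mm short of the point (towards the bar) to 4 mm beyond it
- slot3 (a point): middle of the floor of slot 3 (12 mm above the bench), at y = 120 mm in the rack's frame; axes as the rack's. The slot runs along x, is 14 mm wide between aluminium fins whose tops flare out to a 25 mm mouth 69 mm over the bench; a plate stands in it on its 60 mm edge, its thickness along the rack's y, its top 122 mm over the bench. With the clamp open there is room for a plate's middle from x = about 4 mm short of the point (towards the bar) to 4 mm beyond it
- spindle (a joint): turn of the toothed ratchet spindle, clockwise from above, rad; starts near 0 and ends at a stop at 5.0. It drives the clamp bar 2.5 mm per rad towards the fence; the bar is up to the plates from 4.0 on. It turns only forward, with the lever, against a friction of 0.15 N m
- lever (a joint): angle of the ratchet lever on the spindle, rad: 0 at its rest stop (to the right, the V-block side), 1.4 at the other stop; positive is clockwise from above. Swinging it up takes the spindle along once the pawl has met a tooth (16 teeth; a full swing advances 0.7 to 1.2 rad); swinging it back leaves the spindle where it is. It stays where it is left
- lever_knob (a point): middle of the top of the lever's upright round black knob, 24 mm thick, 45 mm high, its top 105 mm over the bench, 110 mm out from the spindle axis. At rest the lever points from the spindle along the rack's -x turned 0.70 rad to -y, at the other stop 0.70 rad to +y
- feeler: bystander: steel feeler gauge set, 22 x 99 x 10 mm, lying flat; origin in the middle of its underside
- gear_small: bystander: small steel gear, 56 mm across, 28 mm high; origin in the middle of its underside
There are look-alikes about, which are no part of the job. What is shaped like the plate2 but blue or turquoise is not meant.

How it is judged (in metres and radians):
On the way, in this order (a step that is already met when the one before it is completed fails the run):
1. every plate present stands fully down in a slot, let go (angle between the x axis of each of plate1, plate2, plate3 and the z axis of clamp_rack, either way round below 0.2 rad and angle between the z axis of each of plate1, plate2, plate3 and the y axis of clamp_rack, either way round below 0.25 rad and z of plate1 in the frame of clamp_rack between 0.06 and 0.08 m and x of plate1 in the frame of clamp_rack between -0.016 and 0.014 m and (y of plate1 in the frame of clamp_rack between 0.011 and 0.029 m or y of plate1 in the frame of clamp_rack between 0.061 and 0.079 m or y of plate1 in the frame of clamp_rack between 0.111 and 0.129 m) and z of plate2 in the frame of clamp_rack between 0.06 and 0.08 m and x of plate2 in the frame of clamp_rack between -0.016 and 0.014 m and (y of plate2 in the frame of clamp_rack between 0.011 and 0.029 m or y of plate2 in the frame of clamp_rack between 0.061 and 0.079 m or y of plate2 in the frame of clamp_rack between 0.111 and 0.129 m) and z of plate3 in the frame of clamp_rack between 0.06 and 0.08 m and x of plate3 in the frame of clamp_rack between -0.016 and 0.014 m and (y of plate3 in the frame of clamp_rack between 0.011 and 0.029 m or y of plate3 in the frame of clamp_rack between 0.061 and 0.079 m or y of plate3 in the frame of clamp_rack between 0.111 and 0.129 m) and contact force between each of plate1, plate2, plate3 and the fingers below 0.3 N), for 0.2 s.
2. the clamp bar is closed up to the plates (value of joint spindle above 4 rad), for 0.2 s.
At the end, for the whole second after the job is handed in: every plate present stands on its 60 mm edge in one of the three slots (upright within 0.2 rad, square to the slot within 0.25 rad, fully down: its middle 60 to 80 mm over the bench), let go; the spindle is past 4.0 rad and the lever within 0.15 rad of its rest (all of step 1 and value of joint spindle above 4 rad and value of joint lever below 0.15 rad); the robot touches nothing.
It fails at once if the feeler gauge is moved more than 5 cm (distance of feeler from where it was at the start of the episode above 0.05 m).
It fails at once if the gear is moved more than 5 cm (distance of gear_small from where it was at the start of the episode above 0.05 m).
Of plate1, plate2, plate3 only 2 to 3 are there at a start; the rules pass over those that are not, and their reading is None.
At some moment in a run one of plate1, plate2, plate3 may be knocked a few centimetres aside while the robot is not near it.
Once in a run the grip may slacken for a moment while it holds something.
It also fails if it takes over 210 s, if anything falls off the work surface, if the arm or the gripper's body presses on something with over 40 N, if the wrist force passes 120 N, or if a joint passes its speed limit or range.

ROBOT

A 7-joint arm with a two-finger parallel gripper is mounted at the origin on a cart in front of the work surface, level with it; the furniture and walls round the work are solid. World frame = base frame: x ahead of the robot, y to its left, z up, the work surface at z = 0. Lengths are in mm, angles in rad, forces in N, time in s.
With the tool pointing down it reaches from about 400 to 875 mm from the base axis. Payload 4.4 kg.
Tool frame: the origin (TCP) lies at the very end of the fingers, on their centre line; the grasp point (between the pads) lies 19 mm behind it; z points along the fingers, y is the direction in which the jaws open and shut (so a half turn about z gives the same grasp; the last joint's range is limited). The gripper opens to 85 mm and grips with 20 to 120 N. Pads are 22 mm wide; open, the fingers measure 114 mm over their backs; the gripper's body (76 mm by 85 mm) begins 54 mm behind the grasp point. The pads swing forward as they close: fully open they stand 13 mm farther back than shut.
Start: joints at [1.212, 0.628, 0.038, 1.517, -0.027, 0.996, -0.02], TCP at [187.64, -622.342, 231.313] pointing down, gripper open.
Joint ranges: [-3.06, 3.06], [-0.37, 2.12], [-1.25, 1.32], [0.18, 2.47], [-1.1, 4.24], [0.23, 1.98], [-2.94, 2.94]. Speed limits (rad/s): [2.57, 2.57, 3.14, 3.14, 3.14, 3.14, 3.14].

INTERFACE

Orientations are given as [roll, pitch, yaw] about the fixed x, y, z axes, in that order (R = Rz(yaw) Ry(pitch) Rx(roll)).
In Python, from cell import read_state, get_image, calibration, finish_job gives the robot as it stands. The module is installed in compiled form; this text tells all that it offers.
- The arm moves only by the tool apply_moves, never from a script. Its argument "increments" is a list of rows, each an object of numbers: "tx", "ty", "tz": the shift along the world's x, y, z in m; "rx", "ry", "rz": the turn, a rotation vector about the world's x, y, z in units of 5 degrees (1.0 is 5 degrees); "claw": the finger opening in m, from 0 to 0.0854. In form: [{"tx": .., "ty": .., "tz": .., "rx": .., "ry": .., "rz": .., "claw": ..}, ...]. A call has 1 to 12 rows; each row is the pose to reach, as a shift and turn from the pose commanded when the call began; what a row does not reach only later rows make up. A row lasts 1/10 s, in which the tool goes at most 50 mm and 8.59 degrees, less where a joint would pass 70% of its speed; a pose out of reach is approached as far as the arm can. A call with a gripper value outside its range is refused whole. The fingers move at their own pace and stop on an object; the grip force is fixed at half the most. Time passes only in rows, so rows that repeat a pose let the fingers close. It gives the time, the measured TCP pose, the force and the opening at its end, in the units of the state.
- read_state(): the state, without advancing time (a new reading comes with each control period).
- get_image(name): name is "scene" or "side" or "wrist"; returns the picture (420x560x3 uint8, red, green, blue); there is no depth.
- calibration(name): a dict with "camera_matrix" (3x3 intrinsics, pixels), "origin" and "attitude" of the camera in the world. Camera axes: x right, y up, looking along -z (the intrinsics and any distortion apply to the point x, -y, -z); pixel columns grow to the right and rows downward; lengths in mm; the calibration is good to about 2 mm. A picture is of the moment at which its call begins: read the wrist's pose just before it. calibration takes no time and is no camera call; for the wrist camera it gives the pose at the moment of the call.
- finish_job(): hands the job in, once; it reports no verdict.
The state is a dict: "clock": time; "qpos": joint angles; "qd": joint speeds; "tau": joint torques, N m; "eef_pos": TCP position; "tool_rot": TCP orientation; "force": force on the tool from outside, world axes, zero at the start; "torque": the same for the moment, N m; "width": finger opening in mm.
Only numpy, scipy, OpenCV 4.12 (cv2) and the standard library are available. Lean on these libraries where they do the work, as an engineer would, in place of code of your own. Each camera call takes 0.05 s, during which the arm holds its last target. There are 200 camera calls.

## Working session

There is one attempt and no reset: what is moved stays moved. The work goes in short steps, Python scripts to look and compute and a tool call to move; the robot and the scene stay as the last step left them, time stands still between calls to the robot, and variables do not carry over. Pictures are saved under pics/ and viewed, about 12 in all and at most 16, crops included, and the job is handed in when it is done.

Besides the shell and the picture viewer there is one more tool, called as name(argument=value, ...), one argument or row to a line, values as JSON. apply_moves: Moves the arm, as the interface text tells. Its arguments: {"type":"object","properties":{"increments":{"type":"array"}},"required":["increments"]}

```bash
mkdir -p pics
cat > h.py <<'E'
import numpy as np, cv2, json
from scipy.spatial.transform import Rotation as R
from cell import read_state, get_image, calibration, finish_job
def snap(n,f):
    im=get_image(n); cv2.imwrite('pics/'+f,im[:,:,::-1]); return im
E
python3 - <<'E'
from h import *
print(read_state())
for n in ('scene','side','wrist'):
    print(n,calibration(n)); snap(n,n+'0.png')
E
```

```text
{'clock': 0.0, 'qpos': array([ 1.21219707,  0.62934416,  0.03842272,  1.51838353, -0.02702506,
        0.9963164 , -0.02000167]), 'qd': array([ 0.00054989, -0.00235063, -0.00086584, -0.00034197, -0.00027748,
       -0.00042362,  0.00025639]), 'tau': array([-1.55370567e-04, -5.63394141e+01,  1.22684062e+00, -1.93443900e+01,
        1.12837111e-02,  1.04484448e-02, -5.36852781e-06]), 'eef_pos': array([ 187.47189491, -621.70891595,  230.38505281]), 'tool_rot': array([-3.13965823e+00, -6.37906504e-06,  2.92799140e-01]), 'force': array([-0.08396992,  0.2297326 , -0.24947446]), 'torque': array([0.04906567, 0.06934992, 0.02960826]), 'width': 85.13671055361772}
scene {'camera_matrix': array([[459.92496136,   0.        , 282.72650634],
       [  0.        , 459.92496136, 208.64173705],
       [  0.        ,   0.        ,   1.        ]]), 'origin': array([-214.89099988,  964.39114093, 1063.90984164]), 'attitude': array([ 0.92666641, -0.00817434, -2.53805007])}
side {'camera_matrix': array([[433.65130324,   0.        , 280.93790337],
       [  0.        , 433.65130324, 206.98105404],
       [  0.        ,   0.        ,   1.        ]]), 'origin': array([ 369.87285289, 1239.89910313,  600.50708012]), 'attitude': array([ 1.20745435, -0.01842875, -3.03130534])}
wrist {'camera_matrix': array([[348.88440569,   0.        , 280.16373003],
       [  0.        , 348.88440569, 205.91443921],
       [  0.        ,   0.        ,   1.        ]]), 'origin': array([ 269.86315529, -597.25375587,  372.97652834]), 'attitude': array([-3.31138274e-01,  1.19278393e-03, -1.27837712e+00])}
```

View pics/scene0.png

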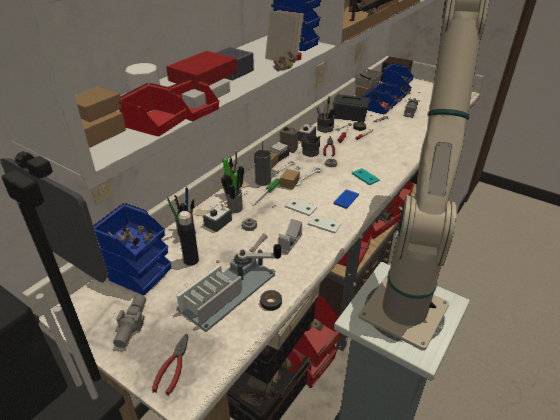

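View pics/side0.png

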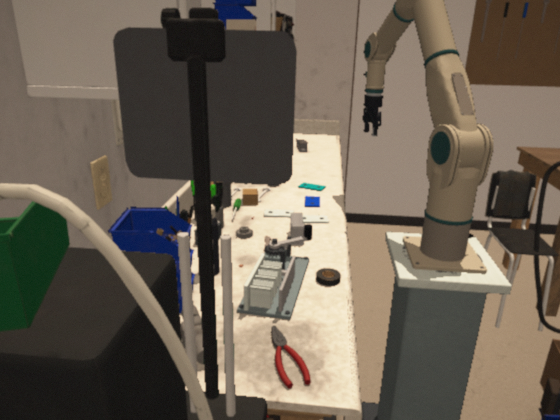

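The scene view shows two silver plates at (301,206) and (324,224), the V-block at (290,235), the rack at (225,295) and the lever knob at (277,251). There are blue look-alikes at (346,199) and (366,176). I'll enlarge the work area.

```bash
cat >> h.py <<'E'
def cam(n,c=None):
    c=c or calibration(n); return c['camera_matrix'],np.array(c['origin']),R.from_euler('xyz',c['attitude']).as_matrix()
def px2w(n,u,v,z=0,c=None):
    K,o,A=cam(n,c); d=A@np.array([(u-K[0,2])/K[0,0],-(v-K[1,2])/K[1,1],-1]); return o+d*(z-o[2])/d[2]
def w2px(n,p,c=None):
    K,o,A=cam(n,c); q=(np.atleast_2d(p)-o)@A; return np.c_[K[0,2]+K[0,0]*q[:,0]/-q[:,2],K[1,2]-K[1,1]*q[:,1]/-q[:,2]]
E
python3 - <<'E'
from h import *
im=cv2.imread('pics/scene0.png')
cv2.imwrite('pics/c1.png',cv2.resize(im[150:345,160:400],None,fx=3.3,fy=3.05,interpolation=cv2.INTER_CUBIC)[:600,:800])
for q in [(301,206),(324,224),(346,199),(249,225),(258,243),(271,299),(290,238),(225,295)]: print(q,px2w('scene',*q).round(0))
E
```

```text
(301, 206) [ 534. -262.    0.]
(324, 224) [ 404. -217.    0.]
(346, 199) [ 413. -404.    0.]
(249, 225) [626. -53.   0.]
(258, 243) [539.   8.   0.]
(271, 299) [351. 192.   0.]
(290, 238) [462. -79.   0.]
(225, 295) [476. 260.   0.]
```

View pics/c1.png

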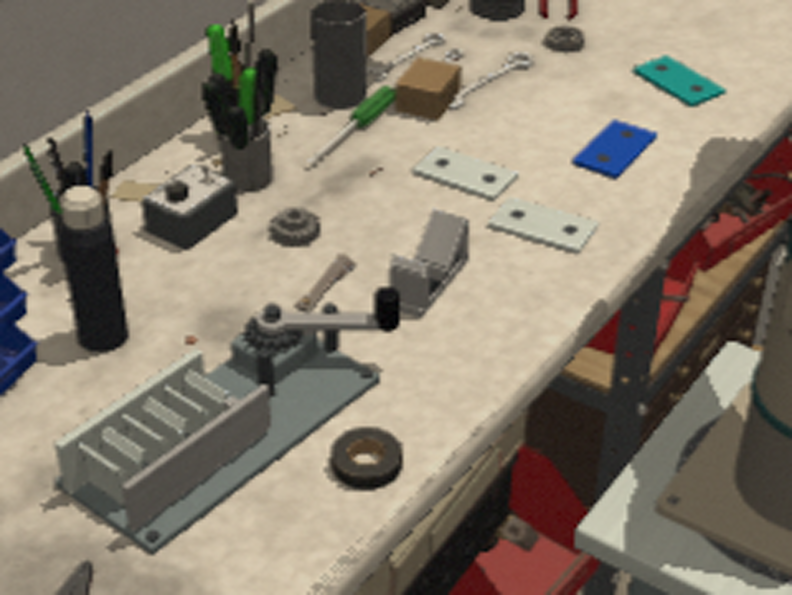

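The view shows two silver plates, plate A centred near crop (465,172) and plate B near (542,224). The small gear is at (294,226) and the feeler at (327,283). The V-block is at (430,260), with the rack at the lower left and the knob at (387,308). Next I'll fit coarse poses.

Run:
```python
from h import *
from scipy.optimize import least_squares
f=lambda q:(160+q[0]/3.3,150+q[1]/3.05)
def fit(pts,pix,x0):
    pts=np.array(pts,float);pix=np.array([f(q) for q in pix])
    def W(x): return pts@R.from_euler('z',x[2]).as_matrix().T+[x[0],x[1],0]
    s=least_squares(lambda x:(w2px('scene',W(x))-pix).ravel(),x0); return s.x.round(3),s.fun.round(1)
print('rack',fit([[-65,150,12],[-65,-150,12],[65,150,12],[30,-100,70]],[(152,548),(378,376),(60,483),(270,318)],[476,260,0])[0:2])
print('vb',fit([[-20,-58,71],[20,-58,71],[-20,58,71],[20,58,71]],[(468,237),(434,213),(418,281),(391,258)],[462,-79,0]))
for n,c in dict(A=[(433,148),(518,178),(500,198),(415,171)],B=[(508,199),(598,230),(580,250),(489,217)]).items():
    P=np.array([px2w('scene',*f(q),8) for q in c])[:,:2]; print(n,P.round(0).tolist(),P.mean(0).round(0))
print('knob',px2w('scene',*f((387,291)),105)); print('gear',px2w('scene',*f((294,220)),28)); print('feeler',[px2w('scene',*f(q),5).round(0) for q in ((345,260),(305,303))])
```

```text
rack (array([ 4.76002e+02,  2.44661e+02, -8.20000e-02]), array([ 0.7,  1. ,  0.8, -1. , -1.9, -0.5,  0.5, -0.1]))
vb (array([ 4.3878e+02, -4.0549e+01,  8.1000e-02]), array([ 1.3, -4.4,  1.4, -0.2, -0.1,  0.3, -2.5,  3.8]))
A [[586.0, -272.0], [470.0, -275.0], [465.0, -228.0], [576.0, -219.0]] [ 524. -249.]
B [[457.0, -232.0], [344.0, -237.0], [342.0, -193.0], [456.0, -189.0]] [ 399. -213.]
knob [408.3336797   76.65478517 105.        ]
gear [614.2099401  -39.52025752  28.        ]
feeler [array([542., -34.,   5.]), array([531.,  50.,   5.])]
```

apply_moves(
  increments=[
    {"tx":0.03,"ty":0.04,"tz":0.02},
    {"tx":0.06,"ty":0.08,"tz":0.04},
    {"tx":0.09,"ty":0.12,"tz":0.06},
    {"tx":0.12,"ty":0.16,"tz":0.08,"rz":-1},
    {"tx":0.14,"ty":0.2,"tz":0.1,"rz":-2},
    {"tx":0.16,"ty":0.24,"tz":0.11,"rz":-3},
    {"tx":0.18,"ty":0.28,"tz":0.12,"rz":-3.3},
    {"tx":0.2,"ty":0.32,"tz":0.12,"rz":-3.3},
    {"tx":0.22,"ty":0.35,"tz":0.12,"rz":-3.3},
    {"tx":0.22,"ty":0.37,"tz":0.12,"rz":-3.3},
    {"tx":0.22,"ty":0.37,"tz":0.12,"rz":-3.3},
    {"tx":0.22,"ty":0.37,"tz":0.12,"rz":-3.3},
  ],
)

```text
$.increments[0]: bad value
```

apply_moves(
  increments=[
    {"tx":0.03,"ty":0.04,"tz":0.02,"rx":0,"ry":0,"rz":0,"claw":0.085},
    {"tx":0.06,"ty":0.08,"tz":0.04,"rx":0,"ry":0,"rz":0,"claw":0.085},
    {"tx":0.09,"ty":0.12,"tz":0.06,"rx":0,"ry":0,"rz":-1,"claw":0.085},
    {"tx":0.12,"ty":0.16,"tz":0.08,"rx":0,"ry":0,"rz":-2,"claw":0.085},
    {"tx":0.14,"ty":0.2,"tz":0.1,"rx":0,"ry":0,"rz":-3,"claw":0.085},
    {"tx":0.16,"ty":0.24,"tz":0.11,"rx":0,"ry":0,"rz":-3.3,"claw":0.085},
    {"tx":0.19,"ty":0.28,"tz":0.12,"rx":0,"ry":0,"rz":-3.3,"claw":0.085},
    {"tx":0.21,"ty":0.32,"tz":0.12,"rx":0,"ry":0,"rz":-3.3,"claw":0.085},
    {"tx":0.22,"ty":0.36,"tz":0.12,"rx":0,"ry":0,"rz":-3.3,"claw":0.085},
    {"tx":0.22,"ty":0.37,"tz":0.12,"rx":0,"ry":0,"rz":-3.3,"claw":0.085},
    {"tx":0.22,"ty":0.37,"tz":0.12,"rx":0,"ry":0,"rz":-3.3,"claw":0.085},
  ],
)

```text
clock: 1.25
eef_pos: [407.9, -250.4, 351.3]
tool_rot: [-3.141, 0.0, 0.009]
force: [0.2, -0.8, 0.7]
width: 85.0
```

Run:
```python
from h import *
s=read_state();print(s['eef_pos'],s['tool_rot'],s['qpos'].round(2));c=calibration('wrist');print(c['origin'],c['attitude'])
snap('wrist','w1.png')
```

```text
[ 407.8985132  -250.4023574   351.32609164] [-3.14105135e+00  2.26279094e-04  9.04340837e-03] [ 0.47  0.25  0.03  1.8  -0.01  1.09 -1.06]
[ 493.81715246 -249.127816    493.80743616] [-3.31198230e-01 -2.04494223e-06 -1.56208982e+00]
```

View pics/w1.png

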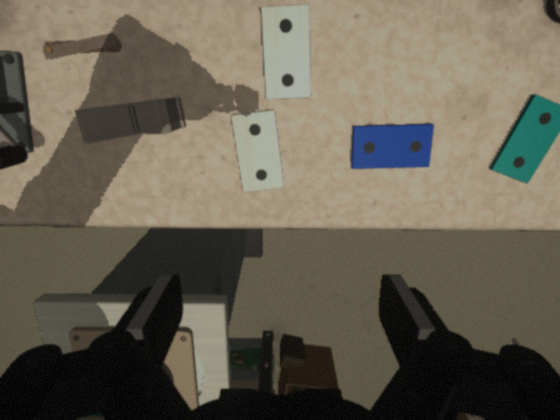

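The wrist view shows plate A with corners near (262,7)-(311,98), plate B near (232,114)-(284,192), the V-block at (130,120), the feeler at (82,46) and the knob at (10,155). I'll zoom in on the V-block and plates.

Run:
```python
from h import *
im=cv2.imread('pics/w1.png')
g=cv2.convertScaleAbs(im[0:200,0:320],alpha=1.6,beta=10)
cv2.imwrite('pics/c2.png',cv2.resize(g[85:160,60:210],None,fx=5.3,fy=5.3,interpolation=cv2.INTER_CUBIC))
for n,c in dict(A=[(262,7),(308,5),(311,97),(266,98)],B=[(232,114),(272,110),(284,187),(243,192)]).items():
    r=cv2.minAreaRect(np.array([px2w('wrist',*q,8)[:2] for q in c],np.float32)); print(n,r)
print('edge',px2w('wrist',280,228)[:2]); print([px2w('wrist',*q)[:2].round() for q in ((46,48),(118,42))])
```

```text
A ((532.4579467773438, -261.0619812011719), (108.15644073486328, 59.868141174316406), 2.1835689544677734)
B ((405.9221496582031, -221.2869873046875), (110.36650848388672, 59.99560546875), 7.505375385284424)
edge [ 287.70045827 -252.80901355]
[array([538.,  51.]), array([546., -43.])]
```

View pics/c2.png

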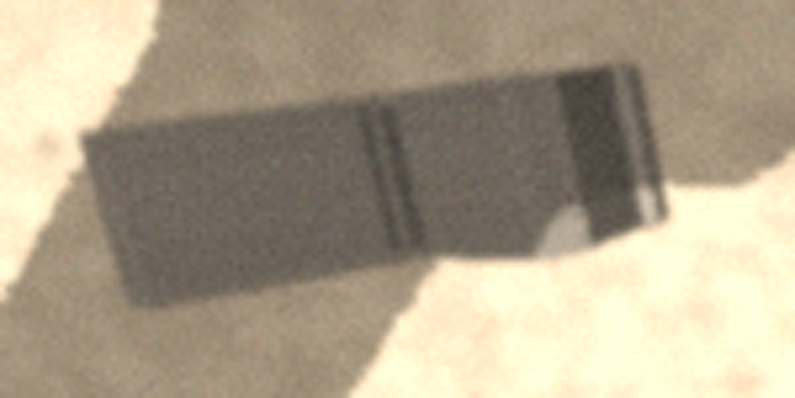

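The crop shows the V-bottom line from (380,100) to (407,250). The left face's top edge runs (80,135)-(135,305), the right face's top edge (560,75)-(590,240), and the base flange ends at (640,68)-(665,215).

Run:
```python
from h import *
from scipy.optimize import least_squares
f=lambda q:(60+q[0]/5.3,85+q[1]/5.3)
pts=np.array([[20,46,71],[-20,46,71],[20,0,25],[-20,0,25],[20,-46,71],[-20,-46,71],[20,-58,5],[-20,-58,5]],float)
pix=np.array([f(q) for q in [(82,135),(135,305),(380,100),(407,250),(560,73),(590,240),(640,66),(665,215)]])
W=lambda x:pts@R.from_euler('z',x[2]).as_matrix().T+[x[0],x[1],0]
s=least_squares(lambda x:(w2px('wrist',W(x))-pix).ravel(),[440,-40,.1]); print(s.x.round(3)); print(s.fun.reshape(-1,2).round(1))
```

```text
[ 4.53041e+02 -6.54880e+01  1.14000e-01]
[[ 3.9 -2.5]
 [ 3.7 -0.4]
 [ 1.9 -2.1]
 [ 4.2  0.9]
 [-8.9  0.3]
 [-7.1  3.5]
 [ 1.3 -1.2]
 [ 2.4  1. ]]
```

Run:
```python
from h import *
from scipy.optimize import least_squares
f=lambda q:(60+q[0]/5.3,85+q[1]/5.3)
pix=np.array([f(q) for q in [(82,135),(135,305),(380,100),(407,250),(560,73),(590,240),(640,66),(665,215)]])
for e,b in ((58,58),(52,58),(46,46)):
  pts=np.array([[20,e,71],[-20,e,71],[20,0,25],[-20,0,25],[20,-e,71],[-20,-e,71],[20,-b,0],[-20,-b,0]],float)
  W=lambda x:pts@R.from_euler('z',x[2]).as_matrix().T+[x[0],x[1],0]
  s=least_squares(lambda x:(w2px('wrist',W(x))-pix).ravel(),[440,-40,.1]); print(e,s.x.round(3)); print(s.fun.reshape(-1,2).round(1).tolist())
```

```text
58 [ 4.52455e+02 -6.50990e+01  1.34000e-01]
[[-6.3, 0.2], [-5.6, 2.1], [1.3, -1.5], [4.2, 1.3], [0.4, -1.4], [2.6, 1.9], [1.5, -1.7], [3.1, 0.2]]
52 [ 4.52727e+02 -6.51650e+01  1.24000e-01]
[[-1.3, -1.2], [-1.1, 0.8], [1.5, -1.8], [4.1, 1.1], [-4.4, -0.5], [-2.4, 2.8], [1.8, -1.5], [3.1, 0.4]]
46 [ 4.53388e+02 -6.77260e+01  1.09000e-01]
[[5.8, -3.0], [5.4, -0.8], [3.7, -2.3], [5.7, 0.7], [-6.9, 0.1], [-5.3, 3.4], [-4.8, -0.4], [-3.7, 1.5]]
```

Plate B is at (406,-221) with its length at 7.5°, and the V-block is at about (452,-66) with yaw 0.12. I'll go down on B.

apply_moves(
  increments=[
    {"tx":0,"ty":0.01,"tz":-0.04,"rx":0,"ry":0,"rz":0.5,"claw":0.085},
    {"tx":-0.002,"ty":0.029,"tz":-0.08,"rx":0,"ry":0,"rz":1.4,"claw":0.085},
    {"tx":-0.002,"ty":0.029,"tz":-0.12,"rx":0,"ry":0,"rz":1.4,"claw":0.085},
    {"tx":-0.002,"ty":0.029,"tz":-0.16,"rx":0,"ry":0,"rz":1.4,"claw":0.085},
    {"tx":-0.002,"ty":0.029,"tz":-0.2,"rx":0,"ry":0,"rz":1.4,"claw":0.085},
    {"tx":-0.002,"ty":0.029,"tz":-0.24,"rx":0,"ry":0,"rz":1.4,"claw":0.085},
    {"tx":-0.002,"ty":0.029,"tz":-0.28,"rx":0,"ry":0,"rz":1.4,"claw":0.085},
    {"tx":-0.002,"ty":0.029,"tz":-0.3,"rx":0,"ry":0,"rz":1.4,"claw":0.085},
    {"tx":-0.002,"ty":0.029,"tz":-0.3,"rx":0,"ry":0,"rz":1.4,"claw":0.085},
    {"tx":-0.002,"ty":0.029,"tz":-0.3,"rx":0,"ry":0,"rz":1.4,"claw":0.085},
  ],
)

```text
clock: 2.3
eef_pos: [405.2, -225.1, 51.2]
tool_rot: [3.141, 0.001, 0.124]
force: [0.9, -0.1, -0.4]
width: 85.0
```

Run:
```python
from h import *
s=read_state();print(s['eef_pos'],s['tool_rot'],s['qpos'].round(2))
snap('wrist','w2.png')
```

```text
[ 405.20378597 -225.05786258   51.2455426 ] [3.14088782e+00 7.45338141e-04 1.24454319e-01] [ 0.45  0.69 -0.01  2.17  0.02  0.29 -1.02]
```

View pics/w2.png

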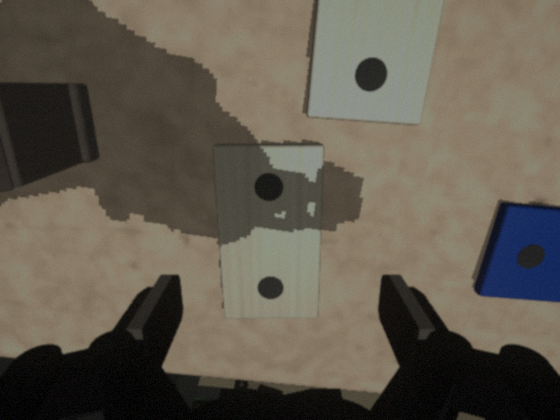

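The gripper is square over plate B, which spans columns 217-323 and rows 145-318. Its centre is slightly left of the finger midline at column 280.

```bash
cat >> h.py <<'E'
def go(p,rot=None,s=None):
    "shift (m) and turn (5deg units) from the measured pose to a target"
    s=s or read_state(); t=(np.array(p)-s['eef_pos'])/1000
    R0=R.from_euler('xyz',s['tool_rot']); R1=R0 if rot is None else (rot if isinstance(rot,R) else R.from_euler('xyz',rot))
    print('shift',t.round(4),'turn',(np.degrees((R1*R0.inv()).as_rotvec())/5).round(2))
E
python3 - <<'E'
from h import *
r=cv2.minAreaRect(np.array([px2w('wrist',*q,8)[:2] for q in [(217,145),(323,145),(318,318),(225,318)]],np.float32)); print(r)
r=np.array([px2w('wrist',*q,8)[:2] for q in [(308,117),(421,124)]]);print('A near corners',r)
go((406,-221,2),(np.pi,0,.131))
E
```

```text
((406.59619140625, -219.2104034423828), (109.62396240234375, 59.062381744384766), 7.058567047119141)
A near corners [[ 477.82323414 -230.32508078]
 [ 481.64690003 -289.56792411]]
shift [ 0.0001  0.0039 -0.05  ] turn [0.02 0.01 0.07]
```

apply_moves(
  increments=[
    {"tx":0.001,"ty":0.0055,"tz":-0.02,"rx":0,"ry":0,"rz":0,"claw":0.085},
    {"tx":0.001,"ty":0.0055,"tz":-0.035,"rx":0,"ry":0,"rz":0,"claw":0.085},
    {"tx":0.001,"ty":0.0055,"tz":-0.046,"rx":0,"ry":0,"rz":0,"claw":0.085},
    {"tx":0.001,"ty":0.0055,"tz":-0.05,"rx":0,"ry":0,"rz":0,"claw":0.085},
    {"tx":0.001,"ty":0.0055,"tz":-0.05,"rx":0,"ry":0,"rz":0,"claw":0.085},
    {"tx":0.001,"ty":0.0055,"tz":-0.05,"rx":0,"ry":0,"rz":0,"claw":0.085},
  ],
)

```text
clock: 2.95
eef_pos: [407.3, -219.3, 2.3]
tool_rot: [3.14, -0.002, 0.126]
force: [-1.0, -0.0, -0.4]
width: 84.9
```

Run:
```python
from h import *
s=read_state();print(s['qpos'].round(2),s['force'])
```

```text
[ 0.59  0.8  -0.23  2.18  0.76  0.24 -1.77] [-1.01399087 -0.02954436 -0.44653483]
```

Run:
```python
from h import *
s=read_state();Rt=R.from_euler('xyz',s['tool_rot'])
for z in (0,-6,-13):
  print(z,w2px('wrist',s['eef_pos']+Rt.apply([[x,y,z] for x in(-11,11) for y in(-42.5,42.5)])).round(0).tolist())
```

```text
0 [[192.0, 301.0], [370.0, 301.0], [188.0, 260.0], [374.0, 260.0]]
-6 [[188.0, 309.0], [373.0, 309.0], [184.0, 266.0], [377.0, 266.0]]
-13 [[185.0, 318.0], [377.0, 318.0], [180.0, 274.0], [382.0, 274.0]]
```

apply_moves(
  increments=[
    {"tx":0,"ty":0,"tz":-0.005,"rx":0,"ry":0,"rz":0,"claw":0.075},
    {"tx":0,"ty":0,"tz":-0.005,"rx":0,"ry":0,"rz":0,"claw":0.065},
    {"tx":0,"ty":0,"tz":-0.005,"rx":0,"ry":0,"rz":0,"claw":0.05},
    {"tx":0,"ty":0,"tz":-0.005,"rx":0,"ry":0,"rz":0,"claw":0.05},
    {"tx":0,"ty":0,"tz":-0.005,"rx":0,"ry":0,"rz":0,"claw":0.05},
    {"tx":0,"ty":0,"tz":-0.005,"rx":0,"ry":0,"rz":0,"claw":0.05},
  ],
)

```text
clock: 3.55
eef_pos: [407.1, -218.6, -2.2]
tool_rot: [3.139, -0.001, 0.127]
force: [-0.6, -0.7, 9.7]
width: 58.0
```

apply_moves(
  increments=[
    {"tx":0,"ty":0,"tz":0.03,"rx":0,"ry":0,"rz":0,"claw":0.05},
    {"tx":0,"ty":0,"tz":0.07,"rx":0,"ry":0,"rz":0,"claw":0.05},
    {"tx":0.01,"ty":0.02,"tz":0.11,"rx":0,"ry":0,"rz":1.5,"claw":0.05},
    {"tx":0.02,"ty":0.05,"tz":0.15,"rx":0,"ry":0,"rz":3,"claw":0.05},
    {"tx":0.03,"ty":0.08,"tz":0.18,"rx":0,"ry":0,"rz":4.5,"claw":0.05},
    {"tx":0.04,"ty":0.1,"tz":0.2,"rx":0,"ry":0,"rz":6,"claw":0.05},
    {"tx":0.045,"ty":0.1,"tz":0.2,"rx":0,"ry":0,"rz":7.5,"claw":0.05},
    {"tx":0.045,"ty":0.1,"tz":0.2,"rx":0,"ry":0,"rz":9,"claw":0.05},
    {"tx":0.045,"ty":0.1,"tz":0.2,"rx":0,"ry":0,"rz":10.5,"claw":0.05},
    {"tx":0.045,"ty":0.1,"tz":0.2,"rx":0,"ry":0,"rz":12,"claw":0.05},
    {"tx":0.045,"ty":0.1,"tz":0.2,"rx":0,"ry":0,"rz":13.5,"claw":0.05},
    {"tx":0.045,"ty":0.1,"tz":0.2,"rx":0,"ry":0,"rz":15,"claw":0.05},
  ],
)

```text
clock: 4.75
eef_pos: [450.8, -117.8, 196.6]
tool_rot: [-3.14, 0.001, 1.442]
force: [-0.5, 0.1, -2.1]
width: 57.9
```

Run:
```python
from h import *
s=read_state();print(s['eef_pos'],s['tool_rot'],s['qpos'].round(2),s['force'],s['width'])
snap('wrist','w3.png'); snap('scene','s3.png')
```

```text
[ 450.75741388 -117.79173731  196.55910901] [-3.14009847e+00  5.04509821e-04  1.44198931e+00] [ 0.89  0.61 -1.05  2.03  0.69  0.9  -0.67] [-0.53172343  0.09573093 -2.10357207] 57.88567695768825
```

View pics/w3.png

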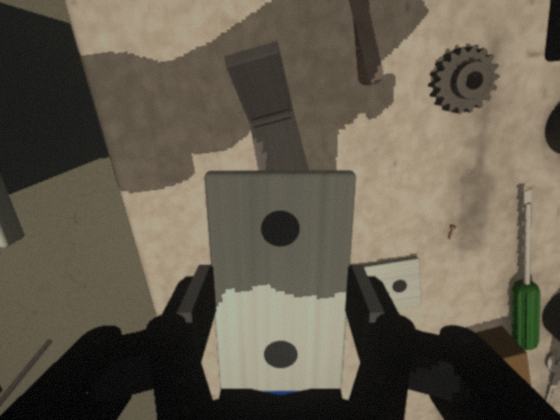

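The plate is held centred between the fingers. The V-block is visible, with its far flat edge from (226,57) to (277,42), the inner flat edge from (230,69) to (279,54), and the V bottom from (250,124) to (292,115). I'll refit it from this view.

Run:
```python
from h import *
from scipy.optimize import least_squares
pts=np.array([[-20,58,71],[20,58,71],[-20,46,71],[20,46,71],[-20,0,25],[20,0,25]],float)
pix=np.array([(226,57),(277,42),(230,69),(279,54),(250.5,124.5),(292,115)],float)
W=lambda x:pts@R.from_euler('z',x[2]).as_matrix().T+[x[0],x[1],0]
s=least_squares(lambda x:(w2px('wrist',W(x))-pix).ravel(),[440,-40,.1]); print(s.x.round(3),s.fun.reshape(-1,2).round(1).tolist())
T=np.array([px2w('wrist',*q,196.6+10) for q in [(206,172),(355,172),(345,388),(217,388)]])
st=read_state(); print(R.from_euler('xyz',st['tool_rot']).inv().apply(T-st['eef_pos']).round(1))
```

```text
[ 4.52924e+02 -6.26760e+01  1.08000e-01] [[-3.2, -3.6], [0.8, -3.6], [-2.3, 2.1], [2.9, 2.5], [-0.3, 2.9], [2.3, 1.2]]
[[ 53.1 -26.8 -10.2]
 [ 53.1  31.  -10.3]
 [-54.9  33.6 -10.3]
 [-54.9 -28.9 -10.2]]
```

```bash
cat >> h.py <<'E'
VB=np.array([452.7,-64,25.]);PS=.12
ex=np.array([np.cos(PS),np.sin(PS),0]);ey=np.array([-np.sin(PS),np.cos(PS),0]);ez=np.array([0,0,1.])
e=(ey+ez)/2**.5;n=(-ey+ez)/2**.5
LAY=R.from_matrix(np.c_[e,np.cross(-n,e),-n])
def lay(s,d,off=(-1,0,-6.2)): return VB+e*s+n*(4+d)-LAY.apply(off)
E
python3 - <<'E'
from h import *
print(lay(60,45),lay(60,0)); go(lay(60,45),LAY)
E
```

```text
[451.15938249 -51.22320472  98.39768389] [447.35016338 -19.63222737  66.57787873]
shift [ 0.0003  0.0665 -0.0979] turn [ 9.02 -0.08  2.75]
```

apply_moves(
  increments=[
    {"tx":0,"ty":0.01,"tz":0,"rx":1.5,"ry":0,"rz":0.45,"claw":0.05},
    {"tx":0,"ty":0.02,"tz":0,"rx":3.0,"ry":0,"rz":0.9,"claw":0.05},
    {"tx":0,"ty":0.03,"tz":0,"rx":4.5,"ry":0,"rz":1.35,"claw":0.05},
    {"tx":0,"ty":0.04,"tz":0,"rx":6.0,"ry":-0.05,"rz":1.85,"claw":0.05},
    {"tx":0,"ty":0.055,"tz":0,"rx":7.5,"ry":-0.05,"rz":2.3,"claw":0.05},
    {"tx":0,"ty":0.066,"tz":-0.02,"rx":9.0,"ry":-0.08,"rz":2.75,"claw":0.05},
    {"tx":0,"ty":0.066,"tz":-0.04,"rx":9.0,"ry":-0.08,"rz":2.75,"claw":0.05},
    {"tx":0,"ty":0.066,"tz":-0.07,"rx":9.0,"ry":-0.08,"rz":2.75,"claw":0.05},
    {"tx":0,"ty":0.066,"tz":-0.098,"rx":9.0,"ry":-0.08,"rz":2.75,"claw":0.05},
    {"tx":0,"ty":0.066,"tz":-0.098,"rx":9.0,"ry":-0.08,"rz":2.75,"claw":0.05},
    {"tx":0,"ty":0.066,"tz":-0.098,"rx":9.0,"ry":-0.08,"rz":2.75,"claw":0.05},
  ],
)

```text
clock: 5.95
eef_pos: [451.5, -51.8, 98.5]
tool_rot: [-3.141, -0.78, 1.689]
force: [-0.0, 0.4, -2.5]
width: 57.5
```

Run:
```python
from h import *
s=read_state();print(s['eef_pos'],s['tool_rot'],s['qpos'].round(2),s['force'],s['width'])
go(lay(60,45),LAY); go(lay(60,3),LAY)
im=snap('side','sd4.png'); im2=snap('scene','s4.png');w=snap('wrist','w4.png')
a=cv2.resize(im2[200:300,220:340],(400,333),interpolation=3); b=cv2.resize(im[190:290,240:360],(400,333),interpolation=3)
cv2.imwrite('pics/c4.png',np.hstack([a,b])[:,:,::-1])
```

```text
[451.48133396 -51.80178072  98.51763644] [-3.14061869 -0.78012321  1.68867374] [ 1.13  1.17 -1.12  1.89  0.35  0.89  0.09] [-0.0294925   0.4245182  -2.48304281] 57.54992228824924
shift [-0.0003  0.0006 -0.0001] turn [ 0.06 -0.    0.02]
shift [-0.0039  0.0301 -0.0298] turn [ 0.06 -0.    0.02]
```

View pics/c4.png

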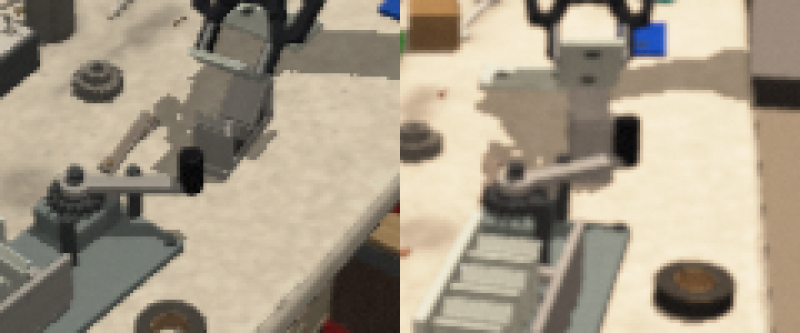

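The pictures show the plate tilted at 45° above the V-block, aligned with it. I'll lower it along the face normal.

apply_moves(
  increments=[
    {"tx":-0.001,"ty":0.01,"tz":-0.01,"rx":0,"ry":0,"rz":0,"claw":0.05},
    {"tx":-0.0025,"ty":0.02,"tz":-0.02,"rx":0,"ry":0,"rz":0,"claw":0.05},
    {"tx":-0.004,"ty":0.027,"tz":-0.027,"rx":0,"ry":0,"rz":0,"claw":0.05},
    {"tx":-0.004,"ty":0.03,"tz":-0.03,"rx":0,"ry":0,"rz":0,"claw":0.05},
    {"tx":-0.004,"ty":0.03,"tz":-0.03,"rx":0,"ry":0,"rz":0,"claw":0.05},
  ],
)

```text
clock: 6.6
eef_pos: [447.7, -21.7, 68.4]
tool_rot: [3.141, -0.783, 1.69]
force: [0.1, 0.4, -1.8]
width: 57.9
```

apply_moves(
  increments=[
    {"tx":0,"ty":0.001,"tz":-0.001,"rx":0,"ry":0,"rz":0,"claw":0.05},
    {"tx":0,"ty":0.001,"tz":-0.001,"rx":0,"ry":0,"rz":0,"claw":0.05},
  ],
)

```text
clock: 6.8
eef_pos: [448.0, -21.2, 67.5]
tool_rot: [3.14, -0.783, 1.689]
force: [-0.1, 0.4, -1.7]
width: 57.8
```

apply_moves(
  increments=[
    {"tx":0,"ty":0.0015,"tz":-0.0015,"rx":0,"ry":0,"rz":0,"claw":0.05},
    {"tx":0,"ty":0.0015,"tz":-0.0015,"rx":0,"ry":0,"rz":0,"claw":0.05},
  ],
)

```text
clock: 7.0
eef_pos: [447.6, -19.3, 65.8]
tool_rot: [3.141, -0.783, 1.689]
force: [-1.1, -0.6, -1.9]
width: 57.7
```

apply_moves(
  increments=[
    {"tx":0,"ty":0.0015,"tz":-0.0015,"rx":0,"ry":0,"rz":0,"claw":0.05},
    {"tx":0,"ty":0.0015,"tz":-0.0015,"rx":0,"ry":0,"rz":0,"claw":0.05},
  ],
)

```text
clock: 7.2
eef_pos: [447.5, -17.7, 64.2]
tool_rot: [3.141, -0.784, 1.689]
force: [-0.0, 1.6, -1.3]
width: 58.0
```

apply_moves(
  increments=[
    {"tx":0,"ty":0.001,"tz":-0.001,"rx":0,"ry":0,"rz":0,"claw":0.05},
    {"tx":0,"ty":0.001,"tz":-0.001,"rx":0,"ry":0,"rz":0,"claw":0.05},
  ],
)

```text
clock: 7.4
eef_pos: [447.6, -17.5, 63.9]
tool_rot: [-3.141, -0.783, 1.689]
force: [-1.4, -5.2, 5.7]
width: 57.5
```

Contact with the face is detected. I'll slide the plate down to the V bottom, then release.

apply_moves(
  increments=[
    {"tx":0,"ty":-0.001,"tz":-0.001,"rx":0,"ry":0,"rz":0,"claw":0.05},
    {"tx":0,"ty":-0.001,"tz":-0.001,"rx":0,"ry":0,"rz":0,"claw":0.05},
  ],
)

```text
clock: 7.6
eef_pos: [447.6, -17.5, 63.8]
tool_rot: [3.141, -0.785, 1.689]
force: [-2.0, -4.7, 8.9]
width: 57.4
```

apply_moves(
  increments=[
    {"tx":0,"ty":-0.001,"tz":-0.001,"rx":0,"ry":0,"rz":0,"claw":0.05},
    {"tx":0,"ty":-0.001,"tz":-0.001,"rx":0,"ry":0,"rz":0,"claw":0.05},
  ],
)

```text
clock: 7.8
eef_pos: [447.7, -18.0, 63.3]
tool_rot: [3.141, -0.786, 1.689]
force: [-1.6, -3.9, 10.7]
width: 57.3
```

apply_moves(
  increments=[
    {"tx":0,"ty":0,"tz":0,"rx":0,"ry":0,"rz":0,"claw":0.085},
    {"tx":0,"ty":0,"tz":0,"rx":0,"ry":0,"rz":0,"claw":0.085},
    {"tx":0,"ty":0,"tz":0,"rx":0,"ry":0,"rz":0,"claw":0.085},
    {"tx":0,"ty":0,"tz":0,"rx":0,"ry":0,"rz":0,"claw":0.085},
    {"tx":0.001,"ty":-0.01,"tz":0.012,"rx":0,"ry":0,"rz":0,"claw":0.085},
    {"tx":0.003,"ty":-0.025,"tz":0.03,"rx":0,"ry":0,"rz":0,"claw":0.085},
    {"tx":0.005,"ty":-0.045,"tz":0.06,"rx":0,"ry":0,"rz":0,"claw":0.085},
    {"tx":0.006,"ty":-0.06,"tz":0.1,"rx":0,"ry":0,"rz":0,"claw":0.085},
    {"tx":0.006,"ty":-0.06,"tz":0.14,"rx":0,"ry":0,"rz":0,"claw":0.085},
    {"tx":0.006,"ty":-0.06,"tz":0.17,"rx":0,"ry":0,"rz":0,"claw":0.085},
    {"tx":0.006,"ty":-0.06,"tz":0.17,"rx":0,"ry":0,"rz":0,"claw":0.085},
  ],
)

```text
clock: 8.9
eef_pos: [455.4, -78.5, 235.0]
tool_rot: [3.133, -0.78, 1.695]
force: [-0.2, -0.3, 0.1]
width: 84.8
```

Run:
```python
from h import *
s=read_state();print(s['eef_pos'],s['qpos'].round(2))
V=R.from_euler('xyz',(np.pi,0,.12)); go((455,-55,240),V)
```

```text
[455.43057279 -78.53202657 234.98242069] [ 1.2   0.97 -1.21  1.79  0.14  1.11  0.15]
shift [-0.0004  0.0235  0.005 ] turn [ -7.73   6.17 -17.  ]
```

apply_moves(
  increments=[
    {"tx":0,"ty":0,"tz":0,"rx":-0.65,"ry":0.51,"rz":-1.42,"claw":0.085},
    {"tx":0,"ty":0,"tz":0,"rx":-1.29,"ry":1.03,"rz":-2.83,"claw":0.085},
    {"tx":0,"ty":0,"tz":0,"rx":-1.93,"ry":1.54,"rz":-4.25,"claw":0.085},
    {"tx":0,"ty":0,"tz":0,"rx":-2.58,"ry":2.06,"rz":-5.67,"claw":0.085},
    {"tx":0,"ty":0.005,"tz":0,"rx":-3.22,"ry":2.57,"rz":-7.08,"claw":0.085},
    {"tx":0,"ty":0.01,"tz":0,"rx":-3.87,"ry":3.08,"rz":-8.5,"claw":0.085},
    {"tx":0,"ty":0.015,"tz":0,"rx":-4.51,"ry":3.6,"rz":-9.92,"claw":0.085},
    {"tx":0,"ty":0.02,"tz":0,"rx":-5.15,"ry":4.11,"rz":-11.33,"claw":0.085},
    {"tx":0,"ty":0.023,"tz":0,"rx":-5.8,"ry":4.63,"rz":-12.75,"claw":0.085},
    {"tx":0,"ty":0.023,"tz":0.005,"rx":-6.44,"ry":5.14,"rz":-14.17,"claw":0.085},
    {"tx":0,"ty":0.023,"tz":0.005,"rx":-7.09,"ry":5.66,"rz":-15.58,"claw":0.085},
    {"tx":0,"ty":0.023,"tz":0.005,"rx":-7.73,"ry":6.17,"rz":-17.0,"claw":0.085},
  ],
)

```text
clock: 10.1
eef_pos: [453.0, -55.8, 236.2]
tool_rot: [-3.141, -0.001, 0.112]
force: [0.5, -0.1, -0.6]
width: 84.9
```

apply_moves(
  increments=[
    {"tx":0,"ty":0,"tz":0,"rx":0,"ry":0,"rz":0,"claw":0.085},
    {"tx":0,"ty":0,"tz":0,"rx":0,"ry":0,"rz":0,"claw":0.085},
  ],
)

```text
clock: 10.3
eef_pos: [453.2, -55.3, 235.6]
tool_rot: [-3.136, -0.002, 0.121]
force: [0.1, -0.2, 0.1]
width: 85.3
```

Run:
```python
from h import *
s=read_state();print(s['eef_pos'],s['tool_rot'],s['qpos'].round(2))
snap('wrist','w5.png')
```

```text
[453.15823798 -55.30472753 235.60550719] [-3.13643554e+00 -1.94807042e-03  1.21483952e-01] [ 0.38  0.37 -0.42  2.02  0.2   0.79 -1.61]
```

View pics/w5.png

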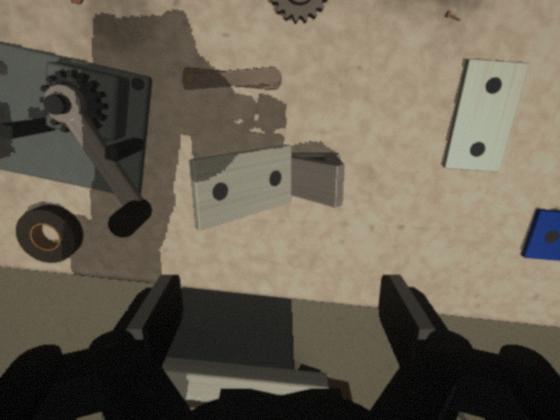

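The plate rests on the left (+y) face, with image corners at about (291,145), (190,158), (197,228) and (293,212). The knob top is at (130,217) and plate A at (485,115). I'll fit the plate pose.

Run:
```python
from h import *
from scipy.optimize import least_squares
pix=np.array([(291,145),(190,158),(197,228),(293,212)],float)
# plate local: upper face at z=+4; params x,y,z centre, yaw, tilt
loc=np.array([[-55,-30,4],[55,-30,4],[55,30,4],[-55,30,4]],float) # length along e; width: -y loc=+ex
def rot(p): 
    M=R.from_euler('z',p[3]).as_matrix(); a,b,c=M.T
    t=p[4]; E=b*np.cos(t)+c*np.sin(t); return np.c_[E,np.cross(np.cross(E,-a),E),np.cross(E,-a)]
f=lambda p:(w2px('wrist',loc@rot(p).T+p[:3])-pix).ravel()
for free in (0,1):
    g=(lambda q:f(q)) if free else (lambda q:f(np.r_[q,np.pi/4]))
    s=least_squares(g,[453,-25,66,.12]+([.78] if free else []));print(s.x.round(3),s.fun.round(1))
pts=np.array([[20,0,25],[20,-46,71],[20,-58,71],[-20,-58,71]],float)
print('knob',px2w('wrist',130,217,105).round(1))
# V-block right: end edge
for q in ((342,163),(340,206)): print('vb end',px2w('wrist',*q,71).round(1))
print(lay(55,0,(0,0,0)))
im=cv2.imread('pics/w5.png')
cv2.imwrite('pics/c5.png',cv2.resize(cv2.convertScaleAbs(im[130:245,175:355],alpha=1.3),None,fx=4.4,fy=4.4,interpolation=3))
```

```text
[ 4.5275e+02 -2.4369e+01  7.9355e+01  6.8000e-02] [ 2.5  1.3  2.5 -0.1 -2.2  4.1 -3.2 -6.5]
[ 4.49343e+02 -2.35180e+01  6.81560e+01  8.60000e-02  7.06000e-01] [ 3.2  2.7  0.9  1.2 -2.5  1.6 -1.4 -6.5]
knob [420.2  67.6 105. ]
vb end [ 480.3 -107.4   71. ]
vb end [ 440.1 -112.7   71. ]
[448.38288501 -28.19689234  66.71930009]
```

View pics/c5.png

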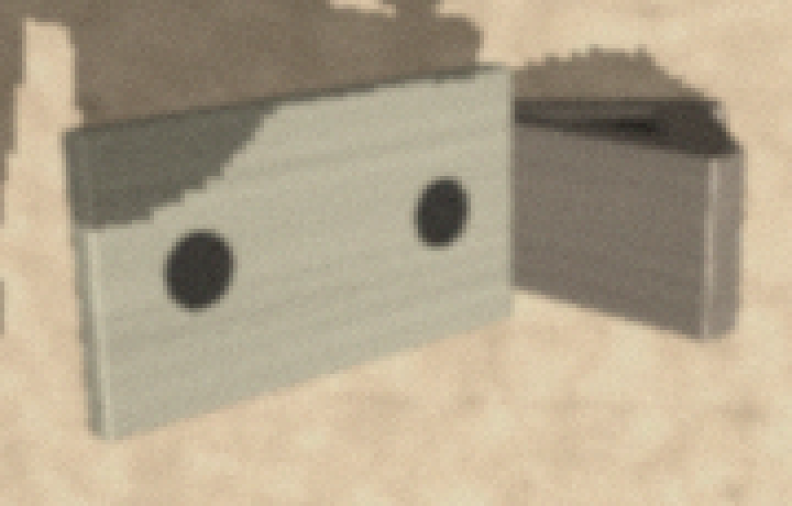

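Better corners come from this crop: plate top face at crop (80,130), (108,438), (513,315) and (510,68). The V-block's right flat runs (712,155)-(705,338) on the inner edge and (742,150)-(738,333) on the outer. I'll refit.

Run:
```python
from h import *
from scipy.optimize import least_squares
o=lambda L:np.array([(175+a/4.4,130+b/4.4) for a,b in L])
pix=o([(510,68),(80,130),(108,438),(513,315)])
loc=np.array([[-55,-30,4],[55,-30,4],[55,30,4],[-55,30,4]],float)
def rot(p):
    M=R.from_euler('z',p[3]).as_matrix(); a,b,c=M.T
    t=p[4]; E=b*np.cos(t)+c*np.sin(t); return np.c_[E,-a,np.cross(E,-a)]
f=lambda p:(w2px('wrist',loc@rot(p).T+p[:3])-pix).ravel()
for free in (0,1):
    g=(lambda q:f(q)) if free else (lambda q:f(np.r_[q,np.pi/4]))
    s=least_squares(g,[453,-25,66,.12]+([.78] if free else []));print(s.x.round(3),s.fun.round(1))
pv=o([(712,155),(705,338),(742,150),(738,333)])
for w in (46,):
  pts=np.array([[20,-46,71],[-20,-46,71],[20,-58,71],[-20,-58,71]],float)
  for pts in (pts,pts[2:],pts[:2]):
    pp=pv if len(pts)==4 else (pv[2:] if pts[0,1]==-58 else pv[:2])
    W=lambda x:pts@R.from_euler('z',x[2]).as_matrix().T+[x[0],x[1],0]
    s=least_squares(lambda x:(w2px('wrist',W(x))-pp).ravel(),[450,-60,.1]);print(s.x.round(3),s.fun.round(1))
st=read_state();Rt=R.from_euler('xyz',st['tool_rot'])
print(w2px('wrist',st['eef_pos']+Rt.apply([[11,-42.5,-13],[11,42.5,-13]])))
```

```text
[ 4.5073e+02 -2.3996e+01  6.7160e+01  1.1500e-01] [ 0.2 -1.1  0.8 -0.1 -0.   0.9 -1.3  0.2]
[ 4.49106e+02 -2.35960e+01  6.16430e+01  1.24000e-01  7.49000e-01] [ 0.5 -0.6  0.1  0.6 -0.2 -0.2 -0.5  0.1]
[ 4.51386e+02 -5.75460e+01  1.50000e-01] [-3.4 -0.7 -2.6  0.   3.2  0.   2.8  0.8]
[ 4.51014e+02 -5.48200e+01  1.57000e-01] [-0.  -0.4  0.   0.4]
[ 4.52077e+02 -6.02240e+01  1.34000e-01] [-0.  -0.3  0.   0.4]
[[179.83878405 274.41422676]
 [381.78578012 274.28378147]]
```

```bash
cat >> h.py <<'E'
VB=np.array([454.6,-59.8,25.])
GRIP=R.from_matrix(np.c_[ex,np.cross(-e,ex),-e])
def grip(s): return VB+e*s+n*4
E
python3 - <<'E'
from h import *
print(grip(170),grip(92)); go(grip(170),GRIP); print((-78*e/1000).round(4), px2w('wrist',121,222,105).round(0))
E
```

```text
[440.54821395  56.73560533 148.03657993] [447.15086041   1.97791126  92.88225099]
shift [-0.0122  0.1129 -0.0875] turn [-9.   -1.06  0.  ]
[ 0.0066 -0.0548 -0.0552] [415.  75. 105.]
```

apply_moves(
  increments=[
    {"tx":-0.002,"ty":0.02,"tz":0,"rx":-1.5,"ry":-0.18,"rz":0,"claw":0.06},
    {"tx":-0.004,"ty":0.04,"tz":0,"rx":-3,"ry":-0.35,"rz":0,"claw":0.04},
    {"tx":-0.006,"ty":0.06,"tz":0,"rx":-4.5,"ry":-0.53,"rz":0,"claw":0.04},
    {"tx":-0.008,"ty":0.08,"tz":0,"rx":-6,"ry":-0.7,"rz":0,"claw":0.04},
    {"tx":-0.01,"ty":0.1,"tz":0,"rx":-7.5,"ry":-0.88,"rz":0,"claw":0.04},
    {"tx":-0.012,"ty":0.113,"tz":-0.02,"rx":-9,"ry":-1.06,"rz":0,"claw":0.04},
    {"tx":-0.012,"ty":0.113,"tz":-0.05,"rx":-9,"ry":-1.06,"rz":0,"claw":0.04},
    {"tx":-0.012,"ty":0.113,"tz":-0.075,"rx":-9,"ry":-1.06,"rz":0,"claw":0.04},
    {"tx":-0.012,"ty":0.113,"tz":-0.0875,"rx":-9,"ry":-1.06,"rz":0,"claw":0.04},
    {"tx":-0.012,"ty":0.113,"tz":-0.0875,"rx":-9,"ry":-1.06,"rz":0,"claw":0.04},
    {"tx":-0.012,"ty":0.113,"tz":-0.0875,"rx":-9,"ry":-1.06,"rz":0,"claw":0.04},
  ],
)

```text
clock: 11.45
eef_pos: [441.8, 56.0, 149.3]
tool_rot: [2.355, -0.002, 0.117]
force: [0.3, -0.3, 0.5]
width: 39.6
```

Run:
```python
from h import *
s=read_state();print(s['eef_pos'],s['qpos'].round(2),s['width'])
go(grip(170),GRIP); go(grip(92),GRIP)
# predicted plate top edge pixels vs image
w=snap('wrist','w6.png')
print(w2px('wrist',[VB+e*110+n*h+ex*x for h in (0,8) for x in (-30,30)]).round(0).tolist())
```

```text
[441.81532514  56.00116369 149.34652361] [-0.58  0.73 -0.16  2.04  0.84  1.1  -2.86] 39.641871115321884
shift [-0.0013  0.0007 -0.0013] turn [0.01 0.03 0.04]
shift [ 0.0053 -0.054  -0.0565] turn [0.01 0.03 0.04]
[[272.0, 274.0], [271.0, 186.0], [284.0, 274.0], [284.0, 186.0]]
```

View pics/w6.png

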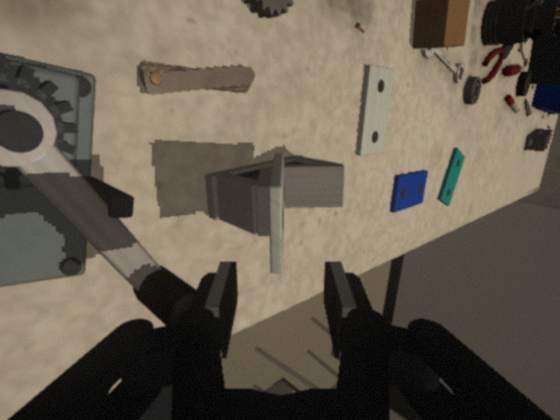

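The plate's end shows at columns 271-284, where predicted, and lies between the fingertips at 237 and 325. I'll advance along the plate and close.

apply_moves(
  increments=[
    {"tx":0.002,"ty":-0.02,"tz":-0.021,"rx":0,"ry":0,"rz":0,"claw":0.04},
    {"tx":0.004,"ty":-0.04,"tz":-0.0415,"rx":0,"ry":0,"rz":0,"claw":0.04},
    {"tx":0.005,"ty":-0.054,"tz":-0.0565,"rx":0,"ry":0,"rz":0,"claw":0.04},
    {"tx":0.005,"ty":-0.054,"tz":-0.0565,"rx":0,"ry":0,"rz":0,"claw":0.04},
  ],
)

```text
clock: 11.9
eef_pos: [446.2, 0.8, 92.9]
tool_rot: [2.352, -0.002, 0.116]
force: [0.1, -0.6, 0.1]
width: 40.0
```

apply_moves(
  increments=[
    {"tx":0,"ty":0,"tz":0,"rx":0,"ry":0,"rz":0,"claw":0.02},
    {"tx":0,"ty":0,"tz":0,"rx":0,"ry":0,"rz":0,"claw":0.0},
    {"tx":0,"ty":0,"tz":0,"rx":0,"ry":0,"rz":0,"claw":0.0},
    {"tx":0,"ty":0,"tz":0,"rx":0,"ry":0,"rz":0,"claw":0.0},
    {"tx":0,"ty":0,"tz":0,"rx":0,"ry":0,"rz":0,"claw":0.0},
  ],
)

```text
clock: 12.4
eef_pos: [447.5, 4.2, 93.6]
tool_rot: [2.355, -0.005, 0.12]
force: [0.3, 2.1, 5.7]
width: 6.1
```

Run:
```python
from h import *
s=read_state();print(s['qpos'].round(2)); V=R.from_euler('xyz',(np.pi,0,-.08)); go((470,215,330),V)
```

```text
[-0.6   0.83  0.    2.12  0.95  0.89 -2.92]
shift [0.0225 0.2108 0.2364] turn [ 9.03  0.23 -2.15]
```

apply_moves(
  increments=[
    {"tx":0,"ty":0,"tz":0.02,"rx":0,"ry":0,"rz":0,"claw":0.0},
    {"tx":0,"ty":0,"tz":0.05,"rx":0,"ry":0,"rz":0,"claw":0.0},
    {"tx":0,"ty":0,"tz":0.09,"rx":0,"ry":0,"rz":0,"claw":0.0},
    {"tx":0,"ty":0.0,"tz":0.13,"rx":0,"ry":0,"rz":0,"claw":0.0},
    {"tx":0,"ty":0.0,"tz":0.16,"rx":1.5,"ry":0.18,"rz":0,"claw":0.0},
    {"tx":0,"ty":0.0,"tz":0.18,"rx":3,"ry":0.35,"rz":0,"claw":0.0},
    {"tx":0,"ty":0.0,"tz":0.2,"rx":4.5,"ry":0.53,"rz":0,"claw":0.0},
    {"tx":0,"ty":0.0,"tz":0.22,"rx":6,"ry":0.7,"rz":0,"claw":0.0},
    {"tx":0,"ty":0.02,"tz":0.235,"rx":7.5,"ry":0.88,"rz":0,"claw":0.0},
    {"tx":0.01,"ty":0.05,"tz":0.235,"rx":9,"ry":1.06,"rz":0,"claw":0.0},
    {"tx":0.01,"ty":0.07,"tz":0.235,"rx":9,"ry":1.06,"rz":0,"claw":0.0},
    {"tx":0.01,"ty":0.07,"tz":0.235,"rx":9,"ry":1.06,"rz":0,"claw":0.0},
  ],
)

```text
clock: 13.6
eef_pos: [456.2, 75.4, 328.2]
tool_rot: [-3.136, -0.004, 0.119]
force: [-0.9, 0.4, -1.8]
width: 6.5
```

Run:
```python
from h import *
s=read_state();print(s['eef_pos'],s['tool_rot'],s['qpos'].round(2),s['force'],s['width']); V=R.from_euler('xyz',(np.pi,0,-.08)); go((470,215,330),V)
```

```text
[456.2066063   75.3582082  328.16760382] [-3.13550782 -0.00370438  0.11916752] [-0.05  0.25 -0.21  1.88  0.05  1.02 -1.74] [-0.87872418  0.36655178 -1.76901983] 6.458625115391823
shift [0.0138 0.1396 0.0018] turn [-0.07  0.04 -2.28]
```

apply_moves(
  increments=[
    {"tx":0,"ty":0.03,"tz":0,"rx":0,"ry":0,"rz":-0.5,"claw":0.0},
    {"tx":0.005,"ty":0.06,"tz":0,"rx":0,"ry":0,"rz":-1,"claw":0.0},
    {"tx":0.01,"ty":0.09,"tz":0,"rx":0,"ry":0,"rz":-1.5,"claw":0.0},
    {"tx":0.014,"ty":0.12,"tz":0,"rx":0,"ry":0,"rz":-2.3,"claw":0.0},
    {"tx":0.014,"ty":0.14,"tz":0,"rx":0,"ry":0,"rz":-2.3,"claw":0.0},
    {"tx":0.014,"ty":0.14,"tz":0,"rx":0,"ry":0,"rz":-2.3,"claw":0.0},
    {"tx":0.014,"ty":0.14,"tz":0,"rx":0,"ry":0,"rz":-2.3,"claw":0.0},
  ],
)

```text
clock: 14.3
eef_pos: [469.8, 212.9, 327.2]
tool_rot: [-3.139, -0.002, -0.082]
force: [0.0, 0.0, -2.6]
width: 6.5
```

Run:
```python
from h import *
s=read_state();print(s['eef_pos'],s['tool_rot'],s['width'],s['qpos'].round(2))
json.dump({k:np.array(v).tolist() for k,v in calibration('wrist').items()},open('w7.json','w'))
w=snap('wrist','w7.png')
cv2.imwrite('pics/c7.png',cv2.resize(w[:300,60:460],None,fx=2,fy=2,interpolation=3)[:,:,::-1])
```

```text
[469.8027001  212.86852613 327.1752378 ] [-3.13918024e+00 -2.00658802e-03 -8.20976039e-02] 6.511721094138982 [-0.32  0.34 -0.22  1.75  0.08  1.06 -2.22]
```

View pics/c7.png

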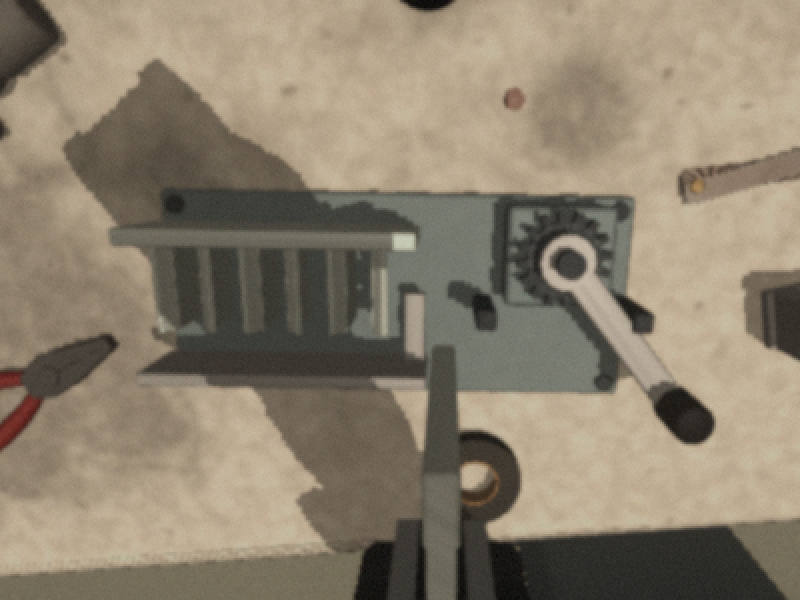

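This view shows the rack base corners at crop (160,190), (634,197) and (612,391). The fence top runs from (110,235) to (415,240), the spindle is at (570,262), the knob top at (694,425), and the plate hangs edge-on at (440,400).

Run:
```python
from h import *
from scipy.optimize import least_squares
c=json.load(open('w7.json'))
o=lambda L:np.array([(60+a/2,b/2) for a,b in L])
pix=o([(160,190),(634,197),(612,391),(694,425)])
k=[-110*np.cos(.7),-110*np.sin(.7)]
pts=np.array([[65,150,12],[65,-150,12],[-65,-150,12],[30+k[0],-100+k[1],105]])
W=lambda x,p=pts:p@R.from_euler('z',x[2]).as_matrix().T+[x[0],x[1],0]
for idx in ([0,1,2],[0,1,2,3]):
  s=least_squares(lambda x:(w2px('wrist',W(x)[idx],c)-pix[idx]).ravel(),[476,245,-.08]);print(s.x.round(3),s.fun.round(1))
x=s.x
q=lambda p:((w2px('wrist',W(x,np.array(p,float)),c)-[60,0])*2).round(0).tolist()
print('fence inner top',q([[36,140,80],[36,10,80]]),'slot mouths z69',[q([[30,y-12.5,69],[30,y+12.5,69]]) for y in(20,70,120)],'spindle',q([[30,-100,80]]))
print('slots world',W(x,np.array([[0,y,12.] for y in(20,70,120)])).round(1).tolist())
# plate in tool frame : low end corners of held plate
st=read_state();Rt=R.from_euler('xyz',st['tool_rot'])
q2=lambda p:((w2px('wrist',st['eef_pos']+Rt.apply(p),c)-[60,0])*2).round(0).tolist()
print('plate bottom pred',q2([[30,-4,94],[30,4,94],[-30,-4,94]]),'top',q2([[30,-4,-16],[30,4,-16]]))
```

```text
Traceback (most recent call last):
  File "h.py", line 11, in w2px
    K,o,A=cam(n,c); q=(np.atleast_2d(p)-o)@A; return np.c_[K[0,2]+K[0,0]*q[:,0]/-q[:,2],K[1,2]-K[1,1]*q[:,1]/-q[:,2]]
                                                           ~^^^^^
TypeError: list indices must be integers or slices, not tuple
```

```bash
sed -i "s/return c\['camera_matrix'\]/return np.array(c['camera_matrix'])/" h.py
cat > rk.py <<'E'
from h import *
from scipy.optimize import least_squares
c=json.load(open('w7.json'))
o=lambda L:np.array([(60+a/2,b/2) for a,b in L])
pix=o([(160,190),(634,197),(612,391),(694,425)])
k=[-110*np.cos(.7),-110*np.sin(.7)]
pts=np.array([[65,150,12],[65,-150,12],[-65,-150,12],[30+k[0],-100+k[1],105]])
W=lambda x,p=pts:p@R.from_euler('z',x[2]).as_matrix().T+[x[0],x[1],0]
for idx in ([0,1,2],[0,1,2,3]):
  s=least_squares(lambda x:(w2px('wrist',W(x)[idx],c)-pix[idx]).ravel(),[476,245,-.08]);print(s.x.round(3),s.fun.round(1))
x=s.x
q=lambda p:((w2px('wrist',W(x,np.array(p,float)),c)-[60,0])*2).round(0).tolist()
print('fence inner top',q([[36,140,80],[36,10,80]]),'slot mouths z69',[q([[30,y-12.5,69],[30,y+12.5,69]]) for y in(20,70,120)],'spindle',q([[30,-100,80]]))
print('slots world',W(x,np.array([[0,y,12.] for y in(20,70,120)])).round(1).tolist())
st=read_state();Rt=R.from_euler('xyz',st['tool_rot'])
q2=lambda p:((w2px('wrist',st['eef_pos']+Rt.apply(p),c)-[60,0])*2).round(0).tolist()
print('plate bottom pred',q2([[30,-4,94],[30,4,94],[-30,-4,94]]),'top',q2([[30,-4,-16],[30,4,-16]]))
E
python3 rk.py
```

```text
[ 4.81551e+02  2.42175e+02 -9.60000e-02] [-2.  -0.4  0.5 -0.4  1.7  1.5]
[ 4.81656e+02  2.42198e+02 -9.60000e-02] [-2.1 -0.4  0.5 -0.6  1.7  1.4  0.1  0.3]
fence inner top [[132.0, 248.0], [370.0, 251.0]] slot mouths z69 [[[376.0, 260.0], [332.0, 259.0]], [[288.0, 259.0], [244.0, 258.0]], [[199.0, 257.0], [155.0, 257.0]]] spindle [[570.0, 265.0]]
slots world [[483.6, 262.1, 12.0], [488.3, 311.9, 12.0], [493.1, 361.7, 12.0]]
plate bottom pred [[433.0, 341.0], [456.0, 341.0], [433.0, 498.0]] top [[428.0, 469.0], [468.0, 470.0]]
```

The rack fit is consistent at (481.6, 242.2, yaw -0.096). I'll hover the plate over slot 2 and check.

apply_moves(
  increments=[
    {"tx":0.005,"ty":0.03,"tz":0,"rx":0,"ry":0,"rz":-0.16,"claw":0.0},
    {"tx":0.01,"ty":0.06,"tz":0,"rx":0,"ry":0,"rz":-0.16,"claw":0.0},
    {"tx":0.0195,"ty":0.099,"tz":0,"rx":0,"ry":0,"rz":-0.16,"claw":0.0},
    {"tx":0.0195,"ty":0.099,"tz":-0.03,"rx":0,"ry":0,"rz":-0.16,"claw":0.0},
    {"tx":0.0195,"ty":0.099,"tz":-0.07,"rx":0,"ry":0,"rz":-0.16,"claw":0.0},
    {"tx":0.0195,"ty":0.099,"tz":-0.11,"rx":0,"ry":0,"rz":-0.16,"claw":0.0},
    {"tx":0.0195,"ty":0.099,"tz":-0.13,"rx":0,"ry":0,"rz":-0.16,"claw":0.0},
    {"tx":0.0195,"ty":0.099,"tz":-0.13,"rx":0,"ry":0,"rz":-0.16,"claw":0.0},
    {"tx":0.0195,"ty":0.099,"tz":-0.13,"rx":0,"ry":0,"rz":-0.16,"claw":0.0},
  ],
)

```text
clock: 15.25
eef_pos: [490.8, 311.3, 197.9]
tool_rot: [-3.138, -0.003, -0.1]
force: [0.8, 0.2, -1.7]
width: 6.5
```

Run:
```python
from h import *
s=read_state();print(s['eef_pos'],s['tool_rot'],s['width'],s['qpos'].round(2))
go((489.3,311.9,197),R.from_euler('xyz',(np.pi,0,-.096)))
c=calibration('wrist');w=snap('wrist','w8.png')
cv2.imwrite('pics/c8.png',cv2.resize(w[50:310,110:450],None,fx=2.2,fy=2.2,interpolation=3)[:,:,::-1])
RK=np.array([481.65,242.2,0]);Rz=R.from_euler('z',-.096)
pr=lambda p:((w2px('wrist',RK+Rz.apply(p),c)-[110,50])*2.2).round(0).tolist()
print('fence',pr([[36,95,80],[36,45,80]]),'bar',pr([[-36,95,79],[-36,45,79]]),'mouth2',pr([[0,57.5,69],[0,82.5,69]]),'floor',pr([[30,63,12],[30,77,12]]))
Rt=R.from_euler('xyz',s['tool_rot']);print('plate bottom',((w2px('wrist',s['eef_pos']+Rt.apply([[29,-4,94],[29,4,94],[-31,-4,94],[-31,4,94]]),c)-[110,50])*2.2).round(0).tolist())
```

```text
[490.81468781 311.34749015 197.94340442] [-3.13778676 -0.0033293  -0.09954446] 6.549874150087155 [-0.48  0.57 -0.21  1.75  0.15  0.83 -2.43]
shift [-0.0015  0.0006 -0.0009] turn [-0.04  0.04  0.04]
fence [[304.0, 242.0], [449.0, 241.0]] bar [[310.0, 431.0], [444.0, 431.0]] mouth2 [[410.0, 331.0], [343.0, 332.0]] floor [[393.0, 224.0], [360.0, 224.0]]
plate bottom [[364.0, 270.0], [389.0, 270.0], [365.0, 442.0], [388.0, 442.0]]
```

View pics/c8.png

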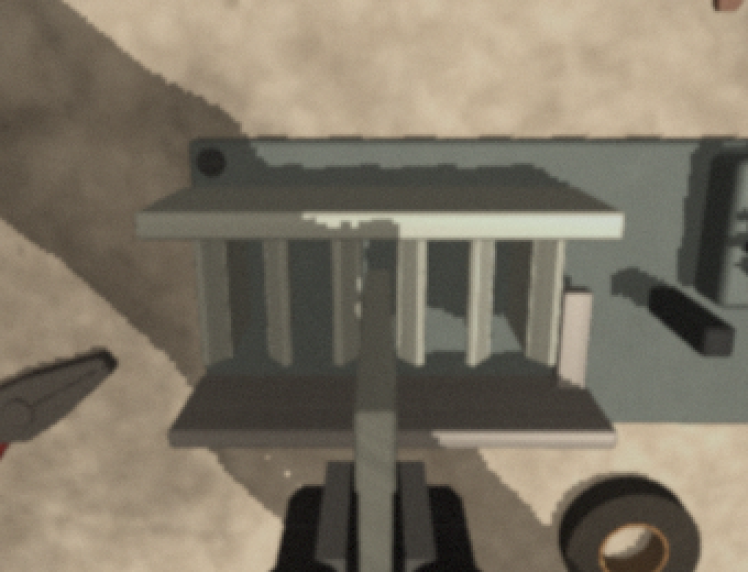

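The plate sits between slot 2's fins. Its end at row 270 and the fence edge at row 240 match the prediction, so I'll insert it.

apply_moves(
  increments=[
    {"tx":-0.0015,"ty":0.0006,"tz":-0.01,"rx":0,"ry":0,"rz":0,"claw":0.0},
    {"tx":-0.0015,"ty":0.0006,"tz":-0.025,"rx":0,"ry":0,"rz":0,"claw":0.0},
    {"tx":-0.0015,"ty":0.0006,"tz":-0.035,"rx":0,"ry":0,"rz":0,"claw":0.0},
    {"tx":-0.0015,"ty":0.0006,"tz":-0.045,"rx":0,"ry":0,"rz":0,"claw":0.0},
    {"tx":-0.0015,"ty":0.0006,"tz":-0.055,"rx":0,"ry":0,"rz":0,"claw":0.0},
  ],
)

```text
clock: 15.8
eef_pos: [488.9, 312.9, 141.9]
tool_rot: [-3.137, -0.003, -0.098]
force: [-0.1, -0.6, -2.5]
width: 6.2
```

apply_moves(
  increments=[
    {"tx":0,"ty":0,"tz":-0.01,"rx":0,"ry":0,"rz":0,"claw":0.0},
    {"tx":0,"ty":0,"tz":-0.02,"rx":0,"ry":0,"rz":0,"claw":0.0},
    {"tx":0,"ty":0,"tz":-0.026,"rx":0,"ry":0,"rz":0,"claw":0.0},
    {"tx":0,"ty":0,"tz":-0.03,"rx":0,"ry":0,"rz":0,"claw":0.0},
  ],
)

```text
clock: 16.2
eef_pos: [488.4, 312.6, 111.5]
tool_rot: [-3.138, -0.002, -0.098]
force: [-0.4, 0.3, -2.4]
width: 6.2
```

apply_moves(
  increments=[
    {"tx":0,"ty":0,"tz":-0.002,"rx":0,"ry":0,"rz":0,"claw":0.0},
    {"tx":0,"ty":0,"tz":-0.004,"rx":0,"ry":0,"rz":0,"claw":0.0},
  ],
)

```text
clock: 16.4
eef_pos: [488.8, 312.9, 108.4]
tool_rot: [-3.137, -0.003, -0.098]
force: [0.9, 1.2, -1.6]
width: 6.2
```

apply_moves(
  increments=[
    {"tx":0,"ty":0,"tz":-0.001,"rx":0,"ry":0,"rz":0,"claw":0.0},
    {"tx":0,"ty":0,"tz":-0.002,"rx":0,"ry":0,"rz":0,"claw":0.0},
  ],
)

```text
clock: 16.6
eef_pos: [488.8, 312.9, 106.5]
tool_rot: [-3.137, -0.003, -0.098]
force: [0.3, -0.5, -2.4]
width: 6.2
```

apply_moves(
  increments=[
    {"tx":0,"ty":0,"tz":-0.001,"rx":0,"ry":0,"rz":0,"claw":0.0},
    {"tx":0,"ty":0,"tz":-0.002,"rx":0,"ry":0,"rz":0,"claw":0.0},
  ],
)

```text
clock: 16.8
eef_pos: [489.5, 313.1, 105.5]
tool_rot: [-3.136, -0.005, -0.099]
force: [-1.0, -1.2, 13.4]
width: 6.3
```

Floor contact confirms the plate is fully down. I'll release, lift, and go back for plate A.

apply_moves(
  increments=[
    {"tx":0,"ty":0,"tz":0.001,"rx":0,"ry":0,"rz":0,"claw":0.03},
    {"tx":0,"ty":0,"tz":0.001,"rx":0,"ry":0,"rz":0,"claw":0.03},
    {"tx":0,"ty":0,"tz":0.001,"rx":0,"ry":0,"rz":0,"claw":0.03},
    {"tx":0,"ty":0,"tz":0.001,"rx":0,"ry":0,"rz":0,"claw":0.03},
    {"tx":0,"ty":0,"tz":0.03,"rx":0,"ry":0,"rz":0,"claw":0.03},
    {"tx":0,"ty":0,"tz":0.07,"rx":0,"ry":0,"rz":0,"claw":0.03},
    {"tx":0,"ty":0,"tz":0.11,"rx":0,"ry":0,"rz":0,"claw":0.03},
    {"tx":0,"ty":-0.03,"tz":0.145,"rx":0,"ry":0,"rz":0.5,"claw":0.06},
    {"tx":0,"ty":-0.08,"tz":0.145,"rx":0,"ry":0,"rz":1,"claw":0.085},
    {"tx":0.01,"ty":-0.125,"tz":0.145,"rx":0,"ry":0,"rz":1.5,"claw":0.085},
    {"tx":0.02,"ty":-0.17,"tz":0.145,"rx":0,"ry":0,"rz":1.55,"claw":0.085},
    {"tx":0.03,"ty":-0.215,"tz":0.145,"rx":0,"ry":0,"rz":1.55,"claw":0.085},
  ],
)

```text
clock: 18.0
eef_pos: [518.7, 96.0, 249.6]
tool_rot: [-3.138, -0.003, 0.037]
force: [1.1, -0.1, 0.6]
width: 85.3
```

apply_moves(
  increments=[
    {"tx":0,"ty":-0.045,"tz":0,"rx":0,"ry":0,"rz":0,"claw":0.085},
    {"tx":0,"ty":-0.09,"tz":0,"rx":0,"ry":0,"rz":0,"claw":0.085},
    {"tx":0,"ty":-0.135,"tz":0,"rx":0,"ry":0,"rz":0,"claw":0.085},
    {"tx":0.005,"ty":-0.18,"tz":0,"rx":0,"ry":0,"rz":0,"claw":0.085},
    {"tx":0.01,"ty":-0.225,"tz":0,"rx":0,"ry":0,"rz":0,"claw":0.085},
    {"tx":0.01,"ty":-0.27,"tz":0,"rx":0,"ry":0,"rz":0,"claw":0.085},
    {"tx":0.01,"ty":-0.315,"tz":0,"rx":0,"ry":0,"rz":0,"claw":0.085},
    {"tx":0.01,"ty":-0.355,"tz":0,"rx":0,"ry":0,"rz":0,"claw":0.085},
    {"tx":0.01,"ty":-0.355,"tz":0,"rx":0,"ry":0,"rz":0,"claw":0.085},
    {"tx":0.01,"ty":-0.355,"tz":0,"rx":0,"ry":0,"rz":0,"claw":0.085},
  ],
)

```text
clock: 19.0
eef_pos: [528.1, -258.2, 248.8]
tool_rot: [-3.137, -0.002, 0.034]
force: [-0.1, 0.4, 0.1]
width: 84.9
```

```bash
cat >> h.py <<'E'
def plates(f,zt=8):
    "silver plates seen in the wrist picture: minAreaRect in the world"
    c=calibration('wrist'); im=snap('wrist',f); hsv=cv2.cvtColor(im,cv2.COLOR_RGB2HSV); h,s,v=cv2.split(hsv)
    b=cv2.cvtColor(im,cv2.COLOR_RGB2LAB)[:,:,2]
    m=((b<136)&(v>70)).astype(np.uint8); m=cv2.morphologyEx(m,cv2.MORPH_OPEN,np.ones((3,3)))
    for k in cv2.findContours(m,cv2.RETR_EXTERNAL,cv2.CHAIN_APPROX_NONE)[0]:
        if cv2.contourArea(k)<1500: continue
        w=np.array([px2w('wrist',*q,zt,c)[:2] for q in k[:,0]],np.float32); r=cv2.minAreaRect(w)
        print(k[:,0].mean(0).round(),np.round(r[0],1),np.round(r[1],1),round(r[2],1), im[int(k[:,0,1].mean()),int(k[:,0,0].mean())])
E
python3 - <<'E'
from h import *
s=read_state();print(s['eef_pos'],s['tool_rot'],s['width'],s['qpos'].round(2))
plates('w9.png')
E
```

```text
[ 528.09313107 -258.18269543  248.83974103] [-3.13701153e+00 -2.17884377e-03  3.41989053e-02] 84.86559979453894 [ 0.54  0.52 -0.2   1.67  0.12  0.96 -1.24]
[398. 261.] [ 414.5 -404.9] [ 60.4 111.3] 2.0 [ 27  48 101]
[544. 265.] [ 420.7 -595. ] [59.4 99.3] 70.0 [30 93 80]
```

Run:
```python
from h import *
im=cv2.imread('pics/w9.png')[:,:,::-1]; lab=cv2.cvtColor(np.ascontiguousarray(im),cv2.COLOR_RGB2LAB)
p=w2px('wrist',[(532,-261,8),(532,-241,8),(500,-235,8),(560,-320,0),(600,-200,0),(480,-180,0)]).round().astype(int); 
for u,v in p: print(u,v,im[v,u],lab[v,u])
print(w2px('wrist',[(587,-229,8),(587,-289,8),(477,-233,8),(477,-293,8)]).round())
```

```text
286 165 [144 149 135] [156 123 135]
268 164 [143 148 131] [154 123 136]
262 191 [143 147 131] [154 124 136]
340 141 [143 131 109] [141 129 142]
232 99 [103  93  78] [102 129 138]
216 204 [139 126 106] [136 130 141]
[[258. 113.]
 [314. 115.]
 [260. 210.]
 [311. 212.]]
```

```bash
sed -i "s/    b=cv2.cvtColor(im,cv2.COLOR_RGB2LAB)\[:,:,2\]/    L,a,b=cv2.split(cv2.GaussianBlur(cv2.cvtColor(im,cv2.COLOR_RGB2LAB),(5,5),0))/; s/m=((b<136)&(v>70))/m=((a<127)\&(b>128)\&(v>60))/" h.py
python3 - <<'E'
from h import *
plates('w9b.png')
E
```

```text
[284. 161.] [ 533.5 -258.5] [108.9  63.7] 3.6 [141 147 131]
```

apply_moves(
  increments=[
    {"tx":0.005,"ty":-0.001,"tz":-0.04,"rx":0,"ry":0,"rz":0.2,"claw":0.085},
    {"tx":0.005,"ty":-0.001,"tz":-0.08,"rx":0,"ry":0,"rz":0.2,"claw":0.085},
    {"tx":0.005,"ty":-0.001,"tz":-0.12,"rx":0,"ry":0,"rz":0.2,"claw":0.085},
    {"tx":0.005,"ty":-0.001,"tz":-0.16,"rx":0,"ry":0,"rz":0.2,"claw":0.085},
    {"tx":0.005,"ty":-0.001,"tz":-0.19,"rx":0,"ry":0,"rz":0.2,"claw":0.085},
    {"tx":0.005,"ty":-0.001,"tz":-0.2,"rx":0,"ry":0,"rz":0.2,"claw":0.085},
    {"tx":0.005,"ty":-0.001,"tz":-0.2,"rx":0,"ry":0,"rz":0.2,"claw":0.085},
    {"tx":0.005,"ty":-0.001,"tz":-0.2,"rx":0,"ry":0,"rz":0.2,"claw":0.085},
  ],
)

```text
clock: 19.9
eef_pos: [535.0, -257.9, 50.7]
tool_rot: [-3.138, -0.005, 0.055]
force: [-0.3, -1.1, -0.3]
width: 85.0
```

Run:
```python
from h import *
s=read_state();print(s['eef_pos'],s['tool_rot'],s['width'],s['qpos'].round(2))
plates('w10.png')
```

```text
[ 534.9523266  -257.86274817   50.67833406] [-3.13823177 -0.0049392   0.05545554] 85.0441717153246 [ 0.5   0.79 -0.15  1.81  0.2   0.55 -1.29]
[277. 285.] [ 510.6 -259.1] [63.2 63.6] 8.0 [43 42 39]
[299. 166.] [ 577.7 -263.7] [21.6 39.9] 4.2 [141 146 136]
```

apply_moves(
  increments=[
    {"tx":-0.001,"ty":-0.002,"tz":-0.025,"rx":0,"ry":0,"rz":0,"claw":0.085},
    {"tx":-0.001,"ty":-0.002,"tz":-0.045,"rx":0,"ry":0,"rz":0,"claw":0.085},
    {"tx":-0.001,"ty":-0.002,"tz":-0.0525,"rx":0,"ry":0,"rz":0,"claw":0.085},
    {"tx":-0.001,"ty":-0.002,"tz":-0.0525,"rx":0,"ry":0,"rz":0,"claw":0.085},
    {"tx":-0.001,"ty":-0.002,"tz":-0.0525,"rx":0,"ry":0,"rz":0,"claw":0.075},
    {"tx":-0.001,"ty":-0.002,"tz":-0.0525,"rx":0,"ry":0,"rz":0,"claw":0.065},
    {"tx":-0.001,"ty":-0.002,"tz":-0.0525,"rx":0,"ry":0,"rz":0,"claw":0.05},
    {"tx":-0.001,"ty":-0.002,"tz":-0.0525,"rx":0,"ry":0,"rz":0,"claw":0.05},
    {"tx":-0.001,"ty":-0.002,"tz":-0.0525,"rx":0,"ry":0,"rz":0,"claw":0.05},
    {"tx":-0.001,"ty":-0.002,"tz":-0.0525,"rx":0,"ry":0,"rz":0,"claw":0.05},
  ],
)

```text
clock: 20.95
eef_pos: [533.6, -259.9, -1.3]
tool_rot: [-3.138, -0.005, 0.055]
force: [-1.8, 3.0, 9.2]
width: 57.7
```

apply_moves(
  increments=[
    {"tx":0,"ty":0,"tz":0.03,"rx":0,"ry":0,"rz":0,"claw":0.05},
    {"tx":0,"ty":0,"tz":0.07,"rx":0,"ry":0,"rz":0,"claw":0.05},
    {"tx":-0.01,"ty":0.02,"tz":0.11,"rx":0,"ry":0,"rz":1.5,"claw":0.05},
    {"tx":-0.02,"ty":0.05,"tz":0.15,"rx":0,"ry":0,"rz":3,"claw":0.05},
    {"tx":-0.04,"ty":0.08,"tz":0.18,"rx":0,"ry":0,"rz":4.5,"claw":0.05},
    {"tx":-0.06,"ty":0.11,"tz":0.2,"rx":0,"ry":0,"rz":6,"claw":0.05},
    {"tx":-0.08,"ty":0.14,"tz":0.2,"rx":0,"ry":0,"rz":7.5,"claw":0.05},
    {"tx":-0.08,"ty":0.14,"tz":0.2,"rx":0,"ry":0,"rz":9,"claw":0.05},
    {"tx":-0.08,"ty":0.14,"tz":0.2,"rx":0,"ry":0,"rz":10.5,"claw":0.05},
    {"tx":-0.08,"ty":0.14,"tz":0.2,"rx":0,"ry":0,"rz":12,"claw":0.05},
    {"tx":-0.08,"ty":0.14,"tz":0.2,"rx":0,"ry":0,"rz":13.5,"claw":0.05},
    {"tx":-0.08,"ty":0.14,"tz":0.2,"rx":0,"ry":0,"rz":15,"claw":0.05},
  ],
)

```text
clock: 22.15
eef_pos: [452.5, -120.5, 197.3]
tool_rot: [-3.138, -0.002, 1.369]
force: [-0.1, -0.2, -1.7]
width: 57.4
```

Run:
```python
from h import *
s=read_state();print(s['eef_pos'],s['tool_rot'],s['width'],s['qpos'].round(2),s['force'])
go(lay(58,40,(-1,0,-5.5)),LAY)
c=calibration('wrist');im=snap('wrist','w11.png')
Rt=R.from_euler('xyz',s['tool_rot'])
print('pred corners',w2px('wrist',s['eef_pos']+Rt.apply([[54,-30,-9.5],[54,30,-9.5],[-56,30,-9.5],[-56,-30,-9.5]]),c).round().tolist())
L,a,b=cv2.split(cv2.GaussianBlur(cv2.cvtColor(im,cv2.COLOR_RGB2LAB),(5,5),0)); m=((a<127)&(b>126)).astype(np.uint8)
for k in cv2.findContours(m,cv2.RETR_EXTERNAL,cv2.CHAIN_APPROX_NONE)[0]:
    if cv2.contourArea(k)>1500: print(cv2.boundingRect(k),cv2.contourArea(k))
```

```text
[ 452.46766442 -120.52591451  197.30020133] [-3.13824198e+00 -1.96688051e-03  1.36851489e+00] 57.41320829998886 [ 0.63  0.48 -0.6   2.03  0.39  0.75 -0.41] [-0.09786062 -0.16495309 -1.74297558]
shift [ 0.0004  0.0751 -0.1034] turn [ 9.01 -0.41  3.49]
pred corners [[198.0, 170.0], [352.0, 170.0], [337.0, 389.0], [215.0, 389.0]]
(215, 272, 141, 116) 11976.5
(521, 261, 35, 74) 2003.0
```

apply_moves(
  increments=[
    {"tx":0,"ty":0.01,"tz":0,"rx":1.5,"ry":-0.07,"rz":0.58,"claw":0.05},
    {"tx":0,"ty":0.02,"tz":0,"rx":3.0,"ry":-0.14,"rz":1.16,"claw":0.05},
    {"tx":0,"ty":0.03,"tz":0,"rx":4.5,"ry":-0.2,"rz":1.75,"claw":0.05},
    {"tx":0,"ty":0.045,"tz":0,"rx":6.0,"ry":-0.27,"rz":2.33,"claw":0.05},
    {"tx":0,"ty":0.06,"tz":0,"rx":7.5,"ry":-0.34,"rz":2.91,"claw":0.05},
    {"tx":0,"ty":0.075,"tz":-0.02,"rx":9.0,"ry":-0.41,"rz":3.49,"claw":0.05},
    {"tx":0,"ty":0.075,"tz":-0.05,"rx":9.0,"ry":-0.41,"rz":3.49,"claw":0.05},
    {"tx":0,"ty":0.075,"tz":-0.08,"rx":9.0,"ry":-0.41,"rz":3.49,"claw":0.05},
    {"tx":0,"ty":0.075,"tz":-0.1034,"rx":9.0,"ry":-0.41,"rz":3.49,"claw":0.05},
    {"tx":0,"ty":0.075,"tz":-0.1034,"rx":9.0,"ry":-0.41,"rz":3.49,"claw":0.05},
    {"tx":0,"ty":0.075,"tz":-0.1034,"rx":9.0,"ry":-0.41,"rz":3.49,"claw":0.05},
  ],
)

```text
clock: 23.3
eef_pos: [452.7, -45.7, 92.9]
tool_rot: [-3.134, -0.785, 1.681]
force: [-0.3, -0.0, -1.5]
width: 57.6
```

Run:
```python
from h import *
s=read_state();print(s['eef_pos'],s['tool_rot'],s['width'],s['qpos'].round(2),s['force'])
go(lay(58,3,(-1,0,-5.5)),LAY)
```

```text
[452.74730478 -45.71020899  92.87095184] [-3.13410654 -0.7847801   1.68109279] 57.60811839393297 [ 1.04  1.08 -0.92  1.89  0.11  0.82  0.33] [-0.34655689 -0.02500583 -1.50640665]
shift [-0.003   0.0263 -0.0251] turn [ 0.01 -0.06  0.05]
```

apply_moves(
  increments=[
    {"tx":-0.001,"ty":0.01,"tz":-0.01,"rx":0,"ry":0,"rz":0,"claw":0.05},
    {"tx":-0.002,"ty":0.02,"tz":-0.019,"rx":0,"ry":0,"rz":0,"claw":0.05},
    {"tx":-0.003,"ty":0.0263,"tz":-0.0251,"rx":0,"ry":0,"rz":0,"claw":0.05},
    {"tx":-0.003,"ty":0.0263,"tz":-0.0251,"rx":0,"ry":0,"rz":0,"claw":0.05},
    {"tx":-0.003,"ty":0.0263,"tz":-0.0251,"rx":0,"ry":0,"rz":0,"claw":0.05},
  ],
)

```text
clock: 23.8
eef_pos: [450.1, -19.6, 68.6]
tool_rot: [-3.137, -0.785, 1.684]
force: [-0.2, -0.4, -1.5]
width: 57.6
```

apply_moves(
  increments=[
    {"tx":0,"ty":0.001,"tz":-0.001,"rx":0,"ry":0,"rz":0,"claw":0.05},
    {"tx":0,"ty":0.0015,"tz":-0.0015,"rx":0,"ry":0,"rz":0,"claw":0.05},
  ],
)

```text
clock: 24.0
eef_pos: [450.0, -18.0, 66.9]
tool_rot: [-3.137, -0.785, 1.684]
force: [-0.3, -0.2, -1.5]
width: 57.7
```

apply_moves(
  increments=[
    {"tx":0,"ty":0.001,"tz":-0.001,"rx":0,"ry":0,"rz":0,"claw":0.05},
    {"tx":0,"ty":0.0015,"tz":-0.0015,"rx":0,"ry":0,"rz":0,"claw":0.05},
  ],
)

```text
clock: 24.2
eef_pos: [449.9, -16.9, 65.8]
tool_rot: [-3.136, -0.785, 1.683]
force: [-1.2, -9.6, 10.7]
width: 57.7
```

apply_moves(
  increments=[
    {"tx":0,"ty":-0.0015,"tz":-0.0005,"rx":0,"ry":0,"rz":0,"claw":0.05},
    {"tx":0,"ty":-0.002,"tz":-0.001,"rx":0,"ry":0,"rz":0,"claw":0.05},
  ],
)

```text
clock: 24.4
eef_pos: [450.0, -17.9, 64.9]
tool_rot: [-3.137, -0.786, 1.683]
force: [0.0, -2.4, 6.0]
width: 57.5
```

apply_moves(
  increments=[
    {"tx":0,"ty":-0.001,"tz":-0.001,"rx":0,"ry":0,"rz":0,"claw":0.05},
    {"tx":0,"ty":-0.001,"tz":-0.001,"rx":0,"ry":0,"rz":0,"claw":0.05},
  ],
)

```text
clock: 24.6
eef_pos: [450.0, -18.2, 64.6]
tool_rot: [-3.137, -0.788, 1.684]
force: [0.4, -1.4, 8.4]
width: 57.6
```

apply_moves(
  increments=[
    {"tx":0,"ty":0,"tz":0,"rx":0,"ry":0,"rz":0,"claw":0.085},
    {"tx":0,"ty":0,"tz":0,"rx":0,"ry":0,"rz":0,"claw":0.085},
    {"tx":0,"ty":0,"tz":0,"rx":0,"ry":0,"rz":0,"claw":0.085},
    {"tx":0,"ty":0,"tz":0,"rx":0,"ry":0,"rz":0,"claw":0.085},
    {"tx":0.001,"ty":-0.01,"tz":0.012,"rx":0,"ry":0,"rz":0,"claw":0.085},
    {"tx":0.003,"ty":-0.025,"tz":0.03,"rx":0,"ry":0,"rz":0,"claw":0.085},
    {"tx":0.005,"ty":-0.045,"tz":0.06,"rx":0,"ry":0,"rz":0,"claw":0.085},
    {"tx":0.006,"ty":-0.06,"tz":0.1,"rx":0,"ry":0,"rz":0,"claw":0.085},
    {"tx":0.006,"ty":-0.06,"tz":0.14,"rx":0,"ry":0,"rz":0,"claw":0.085},
    {"tx":0.006,"ty":-0.06,"tz":0.17,"rx":0,"ry":0,"rz":0,"claw":0.085},
    {"tx":0.006,"ty":-0.06,"tz":0.17,"rx":0,"ry":0,"rz":0,"claw":0.085},
  ],
)

```text
clock: 25.7
eef_pos: [457.4, -78.8, 236.7]
tool_rot: [3.139, -0.783, 1.689]
force: [-0.5, 0.6, -1.1]
width: 85.0
```

apply_moves(
  increments=[
    {"tx":0,"ty":0,"tz":0,"rx":-0.65,"ry":0.51,"rz":-1.42,"claw":0.085},
    {"tx":0,"ty":0,"tz":0,"rx":-1.29,"ry":1.03,"rz":-2.83,"claw":0.085},
    {"tx":0,"ty":0,"tz":0,"rx":-1.93,"ry":1.54,"rz":-4.25,"claw":0.085},
    {"tx":0,"ty":0,"tz":0,"rx":-2.58,"ry":2.06,"rz":-5.67,"claw":0.085},
    {"tx":0,"ty":0.005,"tz":0,"rx":-3.22,"ry":2.57,"rz":-7.08,"claw":0.085},
    {"tx":0,"ty":0.01,"tz":0,"rx":-3.87,"ry":3.08,"rz":-8.5,"claw":0.085},
    {"tx":0,"ty":0.015,"tz":0,"rx":-4.51,"ry":3.6,"rz":-9.92,"claw":0.085},
    {"tx":0,"ty":0.02,"tz":0,"rx":-5.15,"ry":4.11,"rz":-11.33,"claw":0.085},
    {"tx":0,"ty":0.023,"tz":0,"rx":-5.8,"ry":4.63,"rz":-12.75,"claw":0.085},
    {"tx":0,"ty":0.023,"tz":0.005,"rx":-6.44,"ry":5.14,"rz":-14.17,"claw":0.085},
    {"tx":0,"ty":0.023,"tz":0.005,"rx":-7.09,"ry":5.66,"rz":-15.58,"claw":0.085},
    {"tx":0,"ty":0.023,"tz":0.005,"rx":-7.73,"ry":6.17,"rz":-17.0,"claw":0.085},
  ],
)

```text
clock: 26.9
eef_pos: [455.0, -55.9, 238.2]
tool_rot: [-3.138, -0.003, 0.108]
force: [0.1, 0.9, -0.5]
width: 84.9
```

apply_moves(
  increments=[
    {"tx":0,"ty":0,"tz":0,"rx":0,"ry":0,"rz":0,"claw":0.085},
    {"tx":0,"ty":0,"tz":0,"rx":0,"ry":0,"rz":0,"claw":0.085},
  ],
)

```text
clock: 27.1
eef_pos: [455.1, -55.4, 237.6]
tool_rot: [-3.134, -0.004, 0.118]
force: [-0.6, -0.4, 0.3]
width: 85.3
```

Run:
```python
from h import *
s=read_state();print(s['eef_pos'],s['tool_rot'],s['qpos'].round(2))
c=calibration('wrist');plates('w12.png',66)
P=[VB+e*a+n*8+ex*x+[2,0,0] for a,x in ((0,30),(110,30),(110,-30),(0,-30))]
q=w2px('wrist',P,c); print(q.round(0).tolist())
im=cv2.imread('pics/w12.png'); cv2.polylines(im,[(q*16).astype(np.int32)],True,(0,0,255),1,4,4)
cv2.imwrite('pics/c12.png',cv2.resize(im[120:260,160:360],None,fx=3.5,fy=3.5,interpolation=3))
go(grip(170)+[2,0,0],GRIP)
```

```text
[455.12988522 -55.42938824 237.64424395] [-3.1342717  -0.00428802  0.11776889] [ 0.27  0.36 -0.27  2.02  0.12  0.78 -1.52]
[ 45. 159.] [459.2 163.8] [77.9 51.5] 84.7 [88 90 83]
[28. 83.] [511.6 167.8] [53.5 62.4] 82.2 [89 90 83]
[[292.0, 145.0], [196.0, 161.0], [202.0, 231.0], [292.0, 202.0]]
shift [-0.0123  0.1131 -0.0896] turn [-9.03 -1.02  0.03]
```

View pics/c12.png

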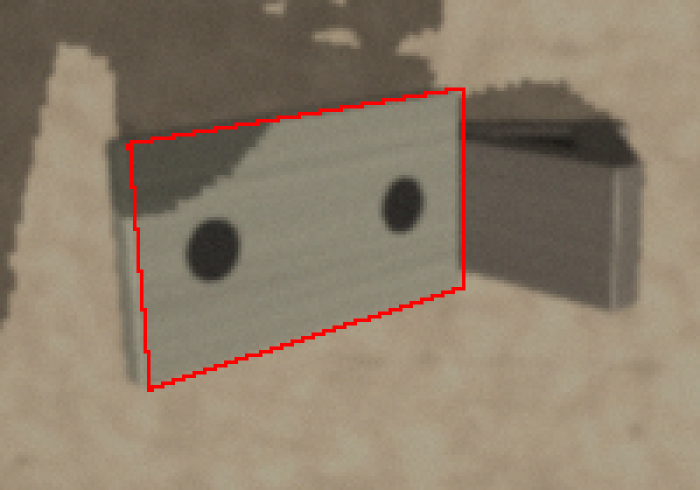

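The plate rests as predicted, with the overlay within about 2 px. I'll regrip it the same way.

apply_moves(
  increments=[
    {"tx":-0.002,"ty":0.02,"tz":0,"rx":-1.5,"ry":-0.18,"rz":0,"claw":0.06},
    {"tx":-0.004,"ty":0.04,"tz":0,"rx":-3,"ry":-0.35,"rz":0,"claw":0.04},
    {"tx":-0.006,"ty":0.06,"tz":0,"rx":-4.5,"ry":-0.52,"rz":0,"claw":0.04},
    {"tx":-0.008,"ty":0.08,"tz":0,"rx":-6,"ry":-0.69,"rz":0,"claw":0.04},
    {"tx":-0.01,"ty":0.1,"tz":0,"rx":-7.5,"ry":-0.86,"rz":0,"claw":0.04},
    {"tx":-0.0125,"ty":0.113,"tz":-0.02,"rx":-9,"ry":-1.03,"rz":0,"claw":0.04},
    {"tx":-0.0125,"ty":0.113,"tz":-0.05,"rx":-9,"ry":-1.03,"rz":0,"claw":0.04},
    {"tx":-0.0125,"ty":0.113,"tz":-0.075,"rx":-9,"ry":-1.03,"rz":0,"claw":0.04},
    {"tx":-0.0125,"ty":0.113,"tz":-0.0896,"rx":-9,"ry":-1.03,"rz":0,"claw":0.04},
    {"tx":-0.0125,"ty":0.113,"tz":-0.0896,"rx":-9,"ry":-1.03,"rz":0,"claw":0.04},
    {"tx":-0.0125,"ty":0.113,"tz":-0.0896,"rx":-9,"ry":-1.03,"rz":0,"claw":0.04},
  ],
)

```text
clock: 28.25
eef_pos: [443.3, 55.8, 149.2]
tool_rot: [2.357, -0.004, 0.115]
force: [0.6, -0.2, 0.3]
width: 40.0
```

Run:
```python
from h import *
s=read_state();print(s['eef_pos'],s['qpos'].round(2),s['width'])
go(grip(92)+[1.5,0,0],GRIP)
```

```text
[443.27898582  55.84361656 149.19603252] [-0.66  0.73 -0.03  2.04  0.79  1.03 -2.79] 39.992397045259736
shift [ 0.0054 -0.0539 -0.0563] turn [-0.02  0.04  0.06]
```

apply_moves(
  increments=[
    {"tx":0.002,"ty":-0.02,"tz":-0.021,"rx":0,"ry":0,"rz":0,"claw":0.04},
    {"tx":0.004,"ty":-0.04,"tz":-0.0415,"rx":0,"ry":0,"rz":0,"claw":0.04},
    {"tx":0.005,"ty":-0.054,"tz":-0.0563,"rx":0,"ry":0,"rz":0,"claw":0.04},
    {"tx":0.005,"ty":-0.054,"tz":-0.0563,"rx":0,"ry":0,"rz":0,"claw":0.04},
  ],
)

```text
clock: 28.65
eef_pos: [447.7, 0.4, 93.1]
tool_rot: [2.355, -0.004, 0.113]
force: [0.3, -0.3, -1.0]
width: 40.0
```

apply_moves(
  increments=[
    {"tx":0,"ty":0,"tz":0,"rx":0,"ry":0,"rz":0,"claw":0.02},
    {"tx":0,"ty":0,"tz":0,"rx":0,"ry":0,"rz":0,"claw":0.0},
    {"tx":0,"ty":0,"tz":0,"rx":0,"ry":0,"rz":0,"claw":0.0},
    {"tx":0,"ty":0,"tz":0,"rx":0,"ry":0,"rz":0,"claw":0.0},
    {"tx":0,"ty":0,"tz":0,"rx":0,"ry":0,"rz":0,"claw":0.0},
  ],
)

```text
clock: 29.15
eef_pos: [448.9, 4.1, 93.6]
tool_rot: [2.357, -0.007, 0.118]
force: [-0.5, 3.2, 5.0]
width: 6.2
```

apply_moves(
  increments=[
    {"tx":0,"ty":0,"tz":0.02,"rx":0,"ry":0,"rz":0,"claw":0.0},
    {"tx":0,"ty":0,"tz":0.05,"rx":0,"ry":0,"rz":0,"claw":0.0},
    {"tx":0,"ty":0,"tz":0.09,"rx":0,"ry":0,"rz":0,"claw":0.0},
    {"tx":0,"ty":0.0,"tz":0.13,"rx":0,"ry":0,"rz":0,"claw":0.0},
    {"tx":0,"ty":0.0,"tz":0.16,"rx":1.5,"ry":0.18,"rz":0,"claw":0.0},
    {"tx":0,"ty":0.0,"tz":0.18,"rx":3,"ry":0.35,"rz":0,"claw":0.0},
    {"tx":0,"ty":0.0,"tz":0.2,"rx":4.5,"ry":0.53,"rz":0,"claw":0.0},
    {"tx":0,"ty":0.0,"tz":0.22,"rx":6,"ry":0.7,"rz":0,"claw":0.0},
    {"tx":0,"ty":0.02,"tz":0.235,"rx":7.5,"ry":0.88,"rz":0,"claw":0.0},
    {"tx":0.01,"ty":0.05,"tz":0.235,"rx":9,"ry":1.06,"rz":0,"claw":0.0},
    {"tx":0.01,"ty":0.07,"tz":0.235,"rx":9,"ry":1.06,"rz":0,"claw":0.0},
    {"tx":0.01,"ty":0.07,"tz":0.235,"rx":9,"ry":1.06,"rz":0,"claw":0.0},
  ],
)

```text
clock: 30.35
eef_pos: [457.8, 75.2, 328.2]
tool_rot: [-3.133, -0.004, 0.116]
force: [-0.1, 0.8, -1.8]
width: 6.3
```

Run:
```python
from h import *
s=read_state();print(s['eef_pos'],s['tool_rot'],s['qpos'].round(2),s['force'],s['width']); go((484.4,262.1,300),R.from_euler('xyz',(np.pi,0,-.096)))
```

```text
[457.77024894  75.24171354 328.23261515] [-3.13298755 -0.00378504  0.11635173] [-0.09  0.25 -0.16  1.87  0.04  1.02 -1.72] [-0.10470149  0.84582364 -1.82457583] 6.319156913445463
shift [ 0.0266  0.1869 -0.0282] turn [-0.1   0.04 -2.43]
```

apply_moves(
  increments=[
    {"tx":0.003,"ty":0.03,"tz":0,"rx":0,"ry":0,"rz":-0.5,"claw":0.0},
    {"tx":0.007,"ty":0.06,"tz":0,"rx":0,"ry":0,"rz":-1,"claw":0.0},
    {"tx":0.012,"ty":0.09,"tz":0,"rx":0,"ry":0,"rz":-1.5,"claw":0.0},
    {"tx":0.018,"ty":0.13,"tz":0,"rx":0,"ry":0,"rz":-2,"claw":0.0},
    {"tx":0.0265,"ty":0.165,"tz":-0.02,"rx":0,"ry":0,"rz":-2.43,"claw":0.0},
    {"tx":0.0265,"ty":0.187,"tz":-0.04,"rx":0,"ry":0,"rz":-2.43,"claw":0.0},
    {"tx":0.0265,"ty":0.187,"tz":-0.08,"rx":0,"ry":0,"rz":-2.43,"claw":0.0},
    {"tx":0.0265,"ty":0.187,"tz":-0.12,"rx":0,"ry":0,"rz":-2.43,"claw":0.0},
    {"tx":0.0265,"ty":0.187,"tz":-0.13,"rx":0,"ry":0,"rz":-2.43,"claw":0.0},
    {"tx":0.0265,"ty":0.187,"tz":-0.13,"rx":0,"ry":0,"rz":-2.43,"claw":0.0},
  ],
)

```text
clock: 31.35
eef_pos: [483.4, 259.4, 196.4]
tool_rot: [-3.138, 0.0, -0.097]
force: [0.8, -0.3, -0.5]
width: 6.1
```

Run:
```python
from h import *
s=read_state();print(s['eef_pos'],s['tool_rot'],s['width'],s['qpos'].round(2))
go((484.4,262.1,197),R.from_euler('xyz',(np.pi,0,-.096)))
c=calibration('wrist');w=snap('wrist','w13.png')
cv2.imwrite('pics/c13.png',cv2.resize(w[50:310,110:450],None,fx=2.2,fy=2.2,interpolation=3)[:,:,::-1])
RK=np.array([481.65,242.2,0]);Rz=R.from_euler('z',-.096)
pr=lambda p:((w2px('wrist',RK+Rz.apply(p),c)-[110,50])*2.2).round(0).tolist()
print('fence',pr([[36,45,80],[36,0,80]]),'mouth1',pr([[30,7.5,69],[30,32.5,69]]),'plate2 top',pr([[-30,70,122],[30,70,122]]))
Rt=R.from_euler('xyz',s['tool_rot']);print('plate bottom',((w2px('wrist',s['eef_pos']+Rt.apply([[29,-4,94],[29,4,94],[-31,-4,94],[-31,4,94]]),c)-[110,50])*2.2).round(0).tolist())
```

```text
[483.41516619 259.44429018 196.42382869] [-3.13758680e+00  1.83035675e-04 -9.74545168e-02] 6.1099595142333465 [-0.44  0.53 -0.15  1.84  0.11  0.78 -2.32]
shift [0.001  0.0027 0.0006] turn [-0.05  0.    0.02]
fence [[296.0, 235.0], [428.0, 234.0]] mouth1 [[405.0, 245.0], [335.0, 245.0]] plate2 top [[211.0, 467.0], [197.0, 283.0]]
plate bottom [[364.0, 270.0], [389.0, 270.0], [365.0, 442.0], [388.0, 442.0]]
```

View pics/c13.png

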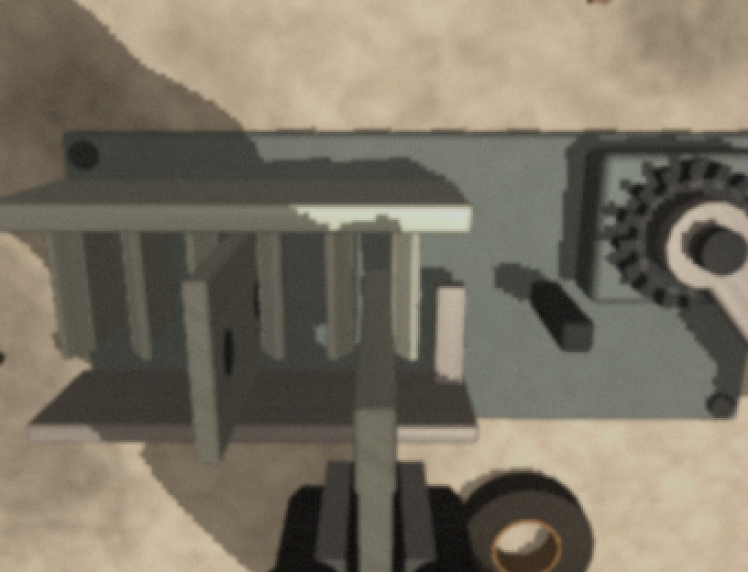

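Plate B stands upright in slot 2, with its top edge at (197,283)-(208,460) as predicted. The held plate is over slot 1, so I'll correct by (1, 2.7) mm and insert.

apply_moves(
  increments=[
    {"tx":0.001,"ty":0.0027,"tz":0,"rx":0,"ry":0,"rz":0,"claw":0.0},
    {"tx":0.001,"ty":0.0027,"tz":-0.01,"rx":0,"ry":0,"rz":0,"claw":0.0},
    {"tx":0.001,"ty":0.0027,"tz":-0.025,"rx":0,"ry":0,"rz":0,"claw":0.0},
    {"tx":0.001,"ty":0.0027,"tz":-0.035,"rx":0,"ry":0,"rz":0,"claw":0.0},
    {"tx":0.001,"ty":0.0027,"tz":-0.045,"rx":0,"ry":0,"rz":0,"claw":0.0},
    {"tx":0.001,"ty":0.0027,"tz":-0.054,"rx":0,"ry":0,"rz":0,"claw":0.0},
  ],
)

```text
clock: 32.0
eef_pos: [485.8, 262.8, 142.9]
tool_rot: [-3.135, -0.003, -0.099]
force: [-0.9, 0.5, -1.2]
width: 6.7
```

apply_moves(
  increments=[
    {"tx":0,"ty":0,"tz":-0.01,"rx":0,"ry":0,"rz":0,"claw":0.0},
    {"tx":0,"ty":0,"tz":-0.02,"rx":0,"ry":0,"rz":0,"claw":0.0},
    {"tx":0,"ty":0,"tz":-0.028,"rx":0,"ry":0,"rz":0,"claw":0.0},
    {"tx":0,"ty":0,"tz":-0.034,"rx":0,"ry":0,"rz":0,"claw":0.0},
  ],
)

```text
clock: 32.4
eef_pos: [485.5, 262.6, 108.5]
tool_rot: [-3.135, -0.002, -0.099]
force: [-0.7, 0.6, -2.0]
width: 6.5
```

apply_moves(
  increments=[
    {"tx":0,"ty":0,"tz":-0.001,"rx":0,"ry":0,"rz":0,"claw":0.0},
    {"tx":0,"ty":0,"tz":-0.002,"rx":0,"ry":0,"rz":0,"claw":0.0},
  ],
)

```text
clock: 32.6
eef_pos: [485.8, 262.9, 107.4]
tool_rot: [-3.135, -0.003, -0.099]
force: [0.1, -0.3, -1.1]
width: 6.4
```

apply_moves(
  increments=[
    {"tx":0,"ty":0,"tz":-0.001,"rx":0,"ry":0,"rz":0,"claw":0.0},
    {"tx":0,"ty":0,"tz":-0.002,"rx":0,"ry":0,"rz":0,"claw":0.0},
  ],
)

```text
clock: 32.8
eef_pos: [485.9, 262.9, 105.7]
tool_rot: [-3.135, -0.003, -0.099]
force: [-0.1, -1.0, -2.1]
width: 6.7
```

apply_moves(
  increments=[
    {"tx":0,"ty":0,"tz":-0.001,"rx":0,"ry":0,"rz":0,"claw":0.0},
    {"tx":0,"ty":0,"tz":-0.001,"rx":0,"ry":0,"rz":0,"claw":0.0},
  ],
)

```text
clock: 33.0
eef_pos: [486.1, 263.1, 105.4]
tool_rot: [-3.134, -0.004, -0.099]
force: [-0.9, -0.2, 4.4]
width: 6.7
```

apply_moves(
  increments=[
    {"tx":0,"ty":0,"tz":0.001,"rx":0,"ry":0,"rz":0,"claw":0.03},
    {"tx":0,"ty":0,"tz":0.001,"rx":0,"ry":0,"rz":0,"claw":0.03},
    {"tx":0,"ty":0,"tz":0.001,"rx":0,"ry":0,"rz":0,"claw":0.03},
    {"tx":0,"ty":0,"tz":0.001,"rx":0,"ry":0,"rz":0,"claw":0.03},
    {"tx":0,"ty":0,"tz":0.03,"rx":0,"ry":0,"rz":0,"claw":0.03},
    {"tx":0,"ty":0,"tz":0.07,"rx":0,"ry":0,"rz":0,"claw":0.03},
    {"tx":0,"ty":0,"tz":0.1,"rx":0,"ry":0,"rz":0,"claw":0.03},
    {"tx":-0.02,"ty":-0.03,"tz":0.11,"rx":0,"ry":0,"rz":1.5,"claw":0.03},
    {"tx":-0.04,"ty":-0.07,"tz":0.11,"rx":0,"ry":0,"rz":3,"claw":0.03},
    {"tx":-0.06,"ty":-0.11,"tz":0.11,"rx":0,"ry":0,"rz":4.5,"claw":0.03},
    {"tx":-0.07,"ty":-0.15,"tz":0.11,"rx":0,"ry":0,"rz":6,"claw":0.03},
    {"tx":-0.073,"ty":-0.183,"tz":0.11,"rx":0,"ry":0,"rz":7.4,"claw":0.03},
  ],
)

```text
clock: 34.2
eef_pos: [410.8, 77.6, 214.4]
tool_rot: [-3.136, -0.001, 0.552]
force: [0.0, 0.4, 0.7]
width: 29.9
```

apply_moves(
  increments=[
    {"tx":0,"ty":0,"tz":0,"rx":0,"ry":0,"rz":0,"claw":0.03},
    {"tx":0,"ty":0,"tz":0,"rx":0,"ry":0,"rz":0,"claw":0.03},
  ],
)

```text
clock: 34.4
eef_pos: [412.9, 79.2, 214.6]
tool_rot: [-3.135, -0.003, 0.544]
force: [0.4, 0.3, -0.3]
width: 29.7
```

```bash
cat >> h.py <<'E'
RK=np.array([481.65,242.2,0]);RY=-.096
def kn(t,z=85,yaw=None):
    a=.7-t; return RK+R.from_euler('z',RY).apply([30-110*np.cos(a),-100-110*np.sin(a),z])
E
python3 - <<'E'
from h import *
s=read_state();print(s['eef_pos'],s['tool_rot'],s['width'],s['qpos'].round(2))
print(kn(0),kn(1.4)); go(kn(0),R.from_euler('xyz',(np.pi,0,.55)))
im=snap('wrist','w14.png')
print('knob pred',w2px('wrist',kn(0,105)))
m=(im.max(2)<45).astype(np.uint8)
n,l,st,ce=cv2.connectedComponentsWithStats(m)
for i in range(1,n):
    if st[i,4]>150: print(st[i],ce[i].round(0))
for t in np.linspace(0,1.44,11): print(round(t,2),((kn(t)-kn(0))/1000)[:2].round(4))
E
```

```text
[412.93185216  79.16080523 214.57215538] [-3.13504948 -0.0034503   0.54367558] 29.692723230785568 [ 0.02  0.35 -0.35  2.13  0.17  0.68 -1.48]
[411.38885562  77.31154597  85.        ] [424.97384418 218.38685645  85.        ]
shift [-0.0015 -0.0018 -0.1296] turn [-0.08 -0.01  0.07]
knob pred [[282.41516341 209.1382942 ]]
[239  27  25  66 627] [251.  62.]
[488  31  25  54 369] [498.  58.]
[511  34  20  36 235] [517.  52.]
[190  45  32  26 512] [205.  58.]
[529  44  16  16 199] [536.  51.]
[286 115  16  22 222] [294. 126.]
[ 111  137   69   65 2508] [146. 168.]
[268 183  28  37 509] [280. 198.]
[   14   250   533   170 41827] [272. 363.]
0.0 [0. 0.]
0.14 [-0.008   0.0136]
0.29 [-0.014   0.0283]
0.43 [-0.0178  0.0436]
0.58 [-0.0194  0.0594]
0.72 [-0.0187  0.0752]
0.86 [-0.0158  0.0908]
1.01 [-0.0106  0.1057]
1.15 [-0.0034  0.1198]
1.3 [0.0058 0.1327]
1.44 [0.0168 0.1441]
```

The knob is found at about (282,205) px, with the prediction at (282,209). I'll lower the open fingers over it.

apply_moves(
  increments=[
    {"tx":-0.0015,"ty":-0.0018,"tz":-0.03,"rx":0,"ry":0,"rz":0,"claw":0.04},
    {"tx":-0.0015,"ty":-0.0018,"tz":-0.07,"rx":0,"ry":0,"rz":0,"claw":0.04},
    {"tx":-0.0015,"ty":-0.0018,"tz":-0.1,"rx":0,"ry":0,"rz":0,"claw":0.04},
    {"tx":-0.0015,"ty":-0.0018,"tz":-0.11,"rx":0,"ry":0,"rz":0,"claw":0.04},
  ],
)

```text
clock: 34.85
eef_pos: [409.8, 79.3, 102.2]
tool_rot: [-3.133, 0.001, 0.55]
force: [-0.2, 0.1, 0.0]
width: 39.9
```

apply_moves(
  increments=[
    {"tx":0,"ty":0,"tz":-0.007,"rx":0,"ry":0,"rz":0,"claw":0.04},
    {"tx":0,"ty":0,"tz":-0.014,"rx":0,"ry":0,"rz":0,"claw":0.04},
    {"tx":0,"ty":0,"tz":-0.0195,"rx":0,"ry":0,"rz":0,"claw":0.04},
    {"tx":0,"ty":0,"tz":-0.0195,"rx":0,"ry":0,"rz":0,"claw":0.03},
    {"tx":0,"ty":0,"tz":-0.0195,"rx":0,"ry":0,"rz":0,"claw":0.028},
    {"tx":0,"ty":0,"tz":-0.0195,"rx":0,"ry":0,"rz":0,"claw":0.028},
  ],
)

```text
clock: 35.45
eef_pos: [411.5, 77.9, 85.4]
tool_rot: [-3.135, -0.004, 0.547]
force: [-0.9, -0.2, 0.2]
width: 28.0
```

Run:
```python
from h import *
s=read_state();print(s['eef_pos'],s['tool_rot'],s['width'],s['force'],s['torque'])
```

```text
[411.5282011   77.94592971  85.41193716] [-3.13540677 -0.00380424  0.54689406] 28.00875261973123 [-0.89246224 -0.16997503  0.16392014] [-0.01966962  0.00576538 -0.04461228]
```

apply_moves(
  increments=[
    {"tx":-0.008,"ty":0.0136,"tz":0,"rx":0,"ry":0,"rz":-1.3,"claw":0.028},
    {"tx":-0.014,"ty":0.0283,"tz":0,"rx":0,"ry":0,"rz":-2.6,"claw":0.028},
    {"tx":-0.0178,"ty":0.0436,"tz":0,"rx":0,"ry":0,"rz":-3.9,"claw":0.028},
    {"tx":-0.0194,"ty":0.0594,"tz":0,"rx":0,"ry":0,"rz":-5.2,"claw":0.028},
    {"tx":-0.0187,"ty":0.0752,"tz":0,"rx":0,"ry":0,"rz":-6.5,"claw":0.028},
    {"tx":-0.0158,"ty":0.0908,"tz":0,"rx":0,"ry":0,"rz":-7.8,"claw":0.028},
    {"tx":-0.0106,"ty":0.1057,"tz":0,"rx":0,"ry":0,"rz":-9.1,"claw":0.028},
    {"tx":-0.0034,"ty":0.1198,"tz":0,"rx":0,"ry":0,"rz":-10.4,"claw":0.028},
    {"tx":0.0058,"ty":0.1327,"tz":0,"rx":0,"ry":0,"rz":-11.7,"claw":0.028},
    {"tx":0.0145,"ty":0.142,"tz":0,"rx":0,"ry":0,"rz":-13,"claw":0.028},
    {"tx":0.0145,"ty":0.142,"tz":0,"rx":0,"ry":0,"rz":-13,"claw":0.028},
  ],
)

```text
clock: 36.55
eef_pos: [424.7, 219.2, 84.8]
tool_rot: [-3.138, -0.002, -0.589]
force: [-2.9, -2.1, 0.5]
width: 28.3
```

Run:
```python
from h import *
s=read_state();print(s['eef_pos'],s['tool_rot'],s['width'],s['force'],s['torque'],s['qpos'].round(2)); print(kn(1.4),kn(1.44))
S=RK+R.from_euler('z',RY).apply([30,-100,0]); d=R.from_euler('z',-RY).apply(s['eef_pos']-S); print('theta',.7-np.arctan2(-d[1],-d[0]),'r',np.hypot(*d[:2]))
```

```text
[424.72500586 219.21728114  84.78628834] [-3.13823314e+00 -1.77044751e-03 -5.89383020e-01] 28.252353751399237 [-2.94163584 -2.08360709  0.51437041] [-0.49988996  0.47081738  0.04754688] [-0.61  0.64  0.12  2.12 -0.18  0.39 -2.51]
[424.97384418 218.38685645  85.        ] [428.17863937 221.40127291  85.        ]
theta 1.4036394086576562 r 110.76820473351871
```

apply_moves(
  increments=[
    {"tx":0.0015,"ty":0.0015,"tz":0,"rx":0,"ry":0,"rz":0,"claw":0.028},
    {"tx":0.0025,"ty":0.0025,"tz":0,"rx":0,"ry":0,"rz":0,"claw":0.028},
    {"tx":0.0025,"ty":0.0025,"tz":0,"rx":0,"ry":0,"rz":0,"claw":0.028},
  ],
)

```text
clock: 36.85
eef_pos: [424.7, 219.4, 84.6]
tool_rot: [3.141, 0.001, -0.588]
force: [-5.0, -5.8, 4.6]
width: 28.1
```

The lever is against its far stop. I'll take a reference picture for the bar, then do the next swings.

Run:
```python
from h import *
snap('wrist','f1.png')
print('bar inner pred',w2px('wrist',[RK+R.from_euler('z',RY).apply([-36,y,79]) for y in (-10,10,45,90)]).round(0).tolist())
```

```text
bar inner pred [[231.0, 259.0], [196.0, 277.0], [136.0, 306.0], [65.0, 341.0]]
```

apply_moves(
  increments=[
    {"tx":-0.0112,"ty":-0.0118,"tz":0,"rx":0,"ry":0,"rz":1.3,"claw":0.028},
    {"tx":-0.0204,"ty":-0.0247,"tz":0,"rx":0,"ry":0,"rz":2.6,"claw":0.028},
    {"tx":-0.0276,"ty":-0.0388,"tz":0,"rx":0,"ry":0,"rz":3.9,"claw":0.028},
    {"tx":-0.0328,"ty":-0.0537,"tz":0,"rx":0,"ry":0,"rz":5.2,"claw":0.028},
    {"tx":-0.0357,"ty":-0.0693,"tz":0,"rx":0,"ry":0,"rz":6.5,"claw":0.028},
    {"tx":-0.0364,"ty":-0.0851,"tz":0,"rx":0,"ry":0,"rz":7.8,"claw":0.028},
    {"tx":-0.0348,"ty":-0.1009,"tz":0,"rx":0,"ry":0,"rz":9.1,"claw":0.028},
    {"tx":-0.031,"ty":-0.1162,"tz":0,"rx":0,"ry":0,"rz":10.4,"claw":0.028},
    {"tx":-0.025,"ty":-0.1309,"tz":0,"rx":0,"ry":0,"rz":11.7,"claw":0.028},
    {"tx":-0.017,"ty":-0.1445,"tz":0,"rx":0,"ry":0,"rz":13,"claw":0.028},
    {"tx":-0.0144,"ty":-0.148,"tz":0,"rx":0,"ry":0,"rz":13,"claw":0.028},
    {"tx":-0.0144,"ty":-0.148,"tz":0,"rx":0,"ry":0,"rz":13,"claw":0.028},
  ],
)

```text
clock: 38.1
eef_pos: [412.2, 75.9, 85.2]
tool_rot: [-3.132, -0.003, 0.547]
force: [-4.8, 4.1, 4.3]
width: 27.8
```

```bash
cat >> h.py <<'E'
def th():
    s=read_state();S=RK+R.from_euler('z',RY).apply([30,-100,0]); d=R.from_euler('z',-RY).apply(s['eef_pos']-S)
    print('theta',round(.7-np.arctan2(-d[1],-d[0]),3),'r',np.hypot(*d[:2]).round(1),s['eef_pos'].round(1),'F',s['force'].round(1),s['clock'])
E
python3 -c "from h import *;th()"
```

```text
theta -0.015 r 110.1 [412.2  75.9  85.2] F [-4.8  4.1  4.3] 38.1
```

apply_moves(
  increments=[
    {"tx":-0.0106,"ty":0.0171,"tz":0,"rx":0,"ry":0,"rz":-1.3,"claw":0.028},
    {"tx":-0.0166,"ty":0.0318,"tz":0,"rx":0,"ry":0,"rz":-2.6,"claw":0.028},
    {"tx":-0.0204,"ty":0.0471,"tz":0,"rx":0,"ry":0,"rz":-3.9,"claw":0.028},
    {"tx":-0.022,"ty":0.0629,"tz":0,"rx":0,"ry":0,"rz":-5.2,"claw":0.028},
    {"tx":-0.0213,"ty":0.0787,"tz":0,"rx":0,"ry":0,"rz":-6.5,"claw":0.028},
    {"tx":-0.0184,"ty":0.0943,"tz":0,"rx":0,"ry":0,"rz":-7.8,"claw":0.028},
    {"tx":-0.0132,"ty":0.1092,"tz":0,"rx":0,"ry":0,"rz":-9.1,"claw":0.028},
    {"tx":-0.006,"ty":0.1233,"tz":0,"rx":0,"ry":0,"rz":-10.4,"claw":0.028},
    {"tx":0.0032,"ty":0.1362,"tz":0,"rx":0,"ry":0,"rz":-11.7,"claw":0.028},
    {"tx":0.0144,"ty":0.148,"tz":0,"rx":0,"ry":0,"rz":-13,"claw":0.028},
    {"tx":0.0144,"ty":0.148,"tz":0,"rx":0,"ry":0,"rz":-13,"claw":0.028},
  ],
)

```text
clock: 39.2
eef_pos: [424.6, 219.5, 84.4]
tool_rot: [3.139, 0.001, -0.591]
force: [-5.4, -7.4, 4.6]
width: 28.1
```

Run:
```python
from h import *
th(); snap('wrist','f2.png')
a=cv2.imread('pics/f1.png',0).astype(np.float32);b=cv2.imread('pics/f2.png',0).astype(np.float32)
d=cv2.GaussianBlur(abs(a-b),(5,5),0)
m=(d>12).astype(np.uint8);n,l,st,ce=cv2.connectedComponentsWithStats(m)
for i in range(1,n):
    if st[i,4]>60: print(st[i],ce[i].round(0))
```

```text
theta 1.404 r 111.1 [424.6 219.5  84.4] F [-5.4 -7.4  4.6] 39.2
[164   0  97  62 365] [217.  27.]
[302   0  12  45 212] [306.  20.]
[312   0  27  32 258] [323.  14.]
[340   0  47 110 620] [367.  52.]
[385   3  15  17  63] [391.  10.]
[329   9  43  40 283] [355.  35.]
[391  23 101  51 592] [441.  41.]
[384  29  18  13  79] [392.  34.]
[375  49  22  14  83] [387.  57.]
[417  48  82  24 426] [460.  64.]
[272  50  13   8  63] [278.  53.]
[297  54  20  78 290] [307.  86.]
[351  74  39  22 105] [370.  85.]
[137  96  13  23  96] [143. 107.]
[128 133  41  60 254] [147. 161.]
[433 132  19  13  72] [441. 137.]
[120 136  43  60 162] [140. 164.]
[189 139  27  23 373] [202. 150.]
[406 146  56  30 224] [437. 160.]
[ 33 163  15  10  85] [ 40. 168.]
[ 25 190  22  26 163] [ 36. 202.]
[  8 198  33  20 227] [ 23. 208.]
[232 199  18  24 186] [240. 211.]
[ 77 209  12  12  67] [ 82. 214.]
[ 18 212  34  42 114] [ 34. 232.]
[163 240  83  45 651] [205. 261.]
[150 242 106  65 877] [209. 275.]
[348 242  48  14 159] [373. 247.]
[504 249  56  31 294] [532. 264.]
[471 280  32  18 132] [485. 288.]
[428 299  39  19 134] [448. 308.]
[ 85 308  18  15 106] [ 94. 316.]
[ 91 324  20  11  73] [100. 329.]
[  0 369  11  18 110] [  3. 377.]
```

apply_moves(
  increments=[
    {"tx":-0.0112,"ty":-0.0118,"tz":0,"rx":0,"ry":0,"rz":1.3,"claw":0.028},
    {"tx":-0.0204,"ty":-0.0247,"tz":0,"rx":0,"ry":0,"rz":2.6,"claw":0.028},
    {"tx":-0.0276,"ty":-0.0388,"tz":0,"rx":0,"ry":0,"rz":3.9,"claw":0.028},
    {"tx":-0.0328,"ty":-0.0537,"tz":0,"rx":0,"ry":0,"rz":5.2,"claw":0.028},
    {"tx":-0.0357,"ty":-0.0693,"tz":0,"rx":0,"ry":0,"rz":6.5,"claw":0.028},
    {"tx":-0.0364,"ty":-0.0851,"tz":0,"rx":0,"ry":0,"rz":7.8,"claw":0.028},
    {"tx":-0.0348,"ty":-0.1009,"tz":0,"rx":0,"ry":0,"rz":9.1,"claw":0.028},
    {"tx":-0.031,"ty":-0.1162,"tz":0,"rx":0,"ry":0,"rz":10.4,"claw":0.028},
    {"tx":-0.025,"ty":-0.1309,"tz":0,"rx":0,"ry":0,"rz":11.7,"claw":0.028},
    {"tx":-0.017,"ty":-0.1445,"tz":0,"rx":0,"ry":0,"rz":13,"claw":0.028},
    {"tx":-0.0144,"ty":-0.148,"tz":0,"rx":0,"ry":0,"rz":13,"claw":0.028},
    {"tx":-0.0144,"ty":-0.148,"tz":0,"rx":0,"ry":0,"rz":13,"claw":0.028},
  ],
)

```text
clock: 40.45
eef_pos: [412.2, 75.9, 85.1]
tool_rot: [-3.132, -0.002, 0.546]
force: [-4.2, 4.3, 3.7]
width: 28.2
```

```bash
python3 -c "from h import *;th()"
```

```text
theta -0.015 r 110.1 [412.2  75.9  85.1] F [-4.2  4.3  3.7] 40.45
```

apply_moves(
  increments=[
    {"tx":-0.0106,"ty":0.0171,"tz":0,"rx":0,"ry":0,"rz":-1.3,"claw":0.028},
    {"tx":-0.0166,"ty":0.0318,"tz":0,"rx":0,"ry":0,"rz":-2.6,"claw":0.028},
    {"tx":-0.0204,"ty":0.0471,"tz":0,"rx":0,"ry":0,"rz":-3.9,"claw":0.028},
    {"tx":-0.022,"ty":0.0629,"tz":0,"rx":0,"ry":0,"rz":-5.2,"claw":0.028},
    {"tx":-0.0213,"ty":0.0787,"tz":0,"rx":0,"ry":0,"rz":-6.5,"claw":0.028},
    {"tx":-0.0184,"ty":0.0943,"tz":0,"rx":0,"ry":0,"rz":-7.8,"claw":0.028},
    {"tx":-0.0132,"ty":0.1092,"tz":0,"rx":0,"ry":0,"rz":-9.1,"claw":0.028},
    {"tx":-0.006,"ty":0.1233,"tz":0,"rx":0,"ry":0,"rz":-10.4,"claw":0.028},
    {"tx":0.0032,"ty":0.1362,"tz":0,"rx":0,"ry":0,"rz":-11.7,"claw":0.028},
    {"tx":0.0144,"ty":0.148,"tz":0,"rx":0,"ry":0,"rz":-13,"claw":0.028},
    {"tx":0.0144,"ty":0.148,"tz":0,"rx":0,"ry":0,"rz":-13,"claw":0.028},
  ],
)

```text
clock: 41.55
eef_pos: [424.4, 219.6, 84.4]
tool_rot: [3.139, 0.001, -0.592]
force: [-5.5, -7.7, 6.0]
width: 28.1
```

```bash
cat > bar.py <<'E'
import sys; from h import *
th(); f=sys.argv[1]; snap('wrist',f); g=lambda x:cv2.imread('pics/'+x,0).astype(np.float32)
A,B=g('f1.png'),g(f)
for n,(x,y,w,h) in dict(bar=(40,255,190,95),gear=(360,40,120,80),fence=(20,120,150,60)).items():
    a,b=A[y:y+h,x:x+w],B[y:y+h,x:x+w]
    wm=np.eye(2,3,dtype=np.float32)
    try: cc,wm=cv2.findTransformECC(a,b,wm,cv2.MOTION_TRANSLATION,(3,100,1e-5),None,5); print(n,cc.round(3),wm[:,2].round(2))
    except cv2.error as e_: print(n,'fail')
E
python3 bar.py f3.png
```

```text
theta 1.404 r 111.2 [424.4 219.6  84.4] F [-5.5 -7.7  6. ] 41.55Traceback (most recent call last):
  File "bar.py", line 7, in <module>
    try: cc,wm=cv2.findTransformECC(a,b,wm,cv2.MOTION_TRANSLATION,(3,100,1e-5),None,5); print(n,cc.round(3),wm[:,2].round(2))
                                                                                                ^^^^^^^^
AttributeError: 'float' object has no attribute 'round'
```

apply_moves(
  increments=[
    {"tx":-0.0112,"ty":-0.0118,"tz":0,"rx":0,"ry":0,"rz":1.3,"claw":0.028},
    {"tx":-0.0204,"ty":-0.0247,"tz":0,"rx":0,"ry":0,"rz":2.6,"claw":0.028},
    {"tx":-0.0276,"ty":-0.0388,"tz":0,"rx":0,"ry":0,"rz":3.9,"claw":0.028},
    {"tx":-0.0328,"ty":-0.0537,"tz":0,"rx":0,"ry":0,"rz":5.2,"claw":0.028},
    {"tx":-0.0357,"ty":-0.0693,"tz":0,"rx":0,"ry":0,"rz":6.5,"claw":0.028},
    {"tx":-0.0364,"ty":-0.0851,"tz":0,"rx":0,"ry":0,"rz":7.8,"claw":0.028},
    {"tx":-0.0348,"ty":-0.1009,"tz":0,"rx":0,"ry":0,"rz":9.1,"claw":0.028},
    {"tx":-0.031,"ty":-0.1162,"tz":0,"rx":0,"ry":0,"rz":10.4,"claw":0.028},
    {"tx":-0.025,"ty":-0.1309,"tz":0,"rx":0,"ry":0,"rz":11.7,"claw":0.028},
    {"tx":-0.017,"ty":-0.1445,"tz":0,"rx":0,"ry":0,"rz":13,"claw":0.028},
    {"tx":-0.0144,"ty":-0.148,"tz":0,"rx":0,"ry":0,"rz":13,"claw":0.028},
    {"tx":-0.0144,"ty":-0.148,"tz":0,"rx":0,"ry":0,"rz":13,"claw":0.028},
  ],
)

```text
clock: 42.8
eef_pos: [412.2, 75.9, 85.1]
tool_rot: [-3.132, -0.002, 0.545]
force: [-5.0, 3.7, 4.1]
width: 28.1
```

```bash
python3 -c "from h import *;th()"
```

```text
theta -0.015 r 110.1 [412.2  75.9  85.1] F [-5.   3.7  4.1] 42.8
```

Fourth swing, which stays below 5.0 in the worst case. Then I'll measure the bar from the saved pictures.

apply_moves(
  increments=[
    {"tx":-0.0106,"ty":0.0171,"tz":0,"rx":0,"ry":0,"rz":-1.3,"claw":0.028},
    {"tx":-0.0166,"ty":0.0318,"tz":0,"rx":0,"ry":0,"rz":-2.6,"claw":0.028},
    {"tx":-0.0204,"ty":0.0471,"tz":0,"rx":0,"ry":0,"rz":-3.9,"claw":0.028},
    {"tx":-0.022,"ty":0.0629,"tz":0,"rx":0,"ry":0,"rz":-5.2,"claw":0.028},
    {"tx":-0.0213,"ty":0.0787,"tz":0,"rx":0,"ry":0,"rz":-6.5,"claw":0.028},
    {"tx":-0.0184,"ty":0.0943,"tz":0,"rx":0,"ry":0,"rz":-7.8,"claw":0.028},
  ],
)

```text
clock: 43.4
eef_pos: [394.6, 169.0, 85.1]
tool_rot: [-3.136, -0.002, -0.142]
force: [0.7, -2.4, -0.1]
width: 28.0
```

apply_moves(
  increments=[
    {"tx":0.0052,"ty":0.0149,"tz":0,"rx":0,"ry":0,"rz":-1.3,"claw":0.028},
    {"tx":0.0124,"ty":0.029,"tz":0,"rx":0,"ry":0,"rz":-2.6,"claw":0.028},
    {"tx":0.0216,"ty":0.0419,"tz":0,"rx":0,"ry":0,"rz":-3.9,"claw":0.028},
    {"tx":0.0328,"ty":0.0537,"tz":0,"rx":0,"ry":0,"rz":-5.2,"claw":0.028},
    {"tx":0.0328,"ty":0.0537,"tz":0,"rx":0,"ry":0,"rz":-5.2,"claw":0.028},
  ],
)

```text
clock: 43.9
eef_pos: [423.9, 219.2, 84.3]
tool_rot: [3.138, 0.001, -0.593]
force: [-6.1, -6.6, 7.5]
width: 27.8
```

Run:
```python
from h import *
th(); snap('wrist','f4.png'); g=lambda x:cv2.imread('pics/'+x,0).astype(np.float32)
for f in ('f2.png','f3.png','f4.png'):
  for n,(x,y,w,h) in dict(bar=(140,240,120,70),bench=(180,100,80,60),base=(290,60,60,80),left=(0,180,60,60)).items():
    A,B=g('f1.png'),g(f); a,b=A[y:y+h,x:x+w],B[y:y+h,x:x+w]
    try: cc,wm=cv2.findTransformECC(a,b,np.eye(2,3,dtype=np.float32),cv2.MOTION_TRANSLATION,(3,100,1e-5),None,5); print(f,n,round(cc,3),wm[:,2].round(2))
    except cv2.error: print(f,n,'fail')
ims=[cv2.imread('pics/f%d.png'%i)[:320,:400] for i in (1,4)]
cv2.imwrite('pics/c15.png',np.hstack(ims))
print('2.5mm along rack x in px',np.diff(w2px('wrist',[RK+R.from_euler('z',RY).apply([x,10,79]) for x in(-40,-37.5,-30)]),axis=0))
```

```text
theta 1.399 r 111.3 [423.9 219.2  84.3] F [-6.1 -6.6  7.5] 43.9
f2.png bar 0.932 [ 0.01 -1.52]
f2.png bench 0.835 [-2.06 -3.29]
f2.png base 1.0 [-0.59 -0.66]
f2.png left 0.968 [-1.23  1.19]
f3.png bar 0.906 [ 0.07 -1.56]
f3.png bench 0.612 [-4.85 -8.35]
f3.png base 0.999 [-0.83 -1.04]
f3.png left 0.918 [-3.48 -0.9 ]
f4.png bar 0.883 [ 0.01 -1.26]
f4.png bench 0.52 [-1.23 -1.13]
f4.png base 0.981 [-2.41 -0.55]
f4.png left 0.867 [-10.59  -6.45]
2.5mm along rack x in px [[ -2.81495564  -3.97880206]
 [ -8.59119345 -12.14323157]]
```

View pics/c15.png

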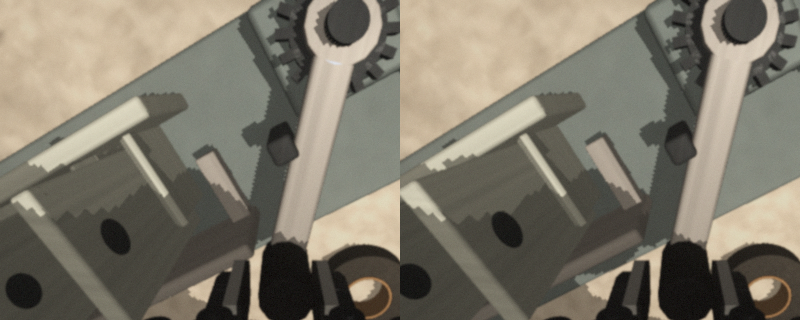

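The left half (after swing 1) and right half (after swing 4) show that the clamp bar's end has moved towards the fence, from about (248,215) to (240,205). Plate 1's hole moved from (115,237) to (107,229). I'll quantify this numerically.

```bash
cat > bar2.py <<'E'
import sys; from h import *
g=lambda x:cv2.imread('pics/'+x,0)
A=g('f1.png')
for f in sys.argv[1:]:
  B=g(f)
  for n,(x,y,w,h) in dict(barend=(222,208,36,44),post=(262,118,40,52),peg=(192,145,40,50),hole=(95,212,45,50),basecorner=(232,0,60,60),fenceend=(110,88,80,30)).items():
    r=cv2.matchTemplate(B,A[y:y+h,x:x+w],cv2.TM_CCOEFF_NORMED); _,v,_,p=cv2.minMaxLoc(r[max(0,y-30):y+31,max(0,x-30):x+31]); p=(p[0]+max(0,x-30)-x,p[1]+max(0,y-30)-y); print(f,n,round(v,3),p)
E
python3 bar2.py f2.png f3.png f4.png
```

```text
f2.png barend 0.794 (-2, -3)
f2.png post 0.991 (-1, 0)
f2.png peg 0.938 (-3, -4)
f2.png hole 0.977 (0, 1)
f2.png basecorner 0.983 (-1, 0)
f2.png fenceend 0.998 (-1, 0)
f3.png barend 0.67 (-5, -9)
f3.png post 0.992 (-1, 0)
f3.png peg 0.881 (-6, -9)
f3.png hole 0.97 (-3, -2)
f3.png basecorner 0.971 (-1, 0)
f3.png fenceend 0.998 (-1, 0)
f4.png barend 0.644 (-9, -13)
f4.png post 0.992 (-2, -1)
f4.png peg 0.839 (-10, -13)
f4.png hole 0.953 (-8, -7)
f4.png basecorner 0.814 (-3, 0)
f4.png fenceend 0.996 (-3, 0)
```

By bar travel the spindle is at about 3.8-4.2 rad. I'll do one more swing, cautiously and with force checks.

apply_moves(
  increments=[
    {"tx":-0.0112,"ty":-0.0118,"tz":0,"rx":0,"ry":0,"rz":1.3,"claw":0.028},
    {"tx":-0.0204,"ty":-0.0247,"tz":0,"rx":0,"ry":0,"rz":2.6,"claw":0.028},
    {"tx":-0.0276,"ty":-0.0388,"tz":0,"rx":0,"ry":0,"rz":3.9,"claw":0.028},
    {"tx":-0.0328,"ty":-0.0537,"tz":0,"rx":0,"ry":0,"rz":5.2,"claw":0.028},
    {"tx":-0.0357,"ty":-0.0693,"tz":0,"rx":0,"ry":0,"rz":6.5,"claw":0.028},
    {"tx":-0.0364,"ty":-0.0851,"tz":0,"rx":0,"ry":0,"rz":7.8,"claw":0.028},
    {"tx":-0.0348,"ty":-0.1009,"tz":0,"rx":0,"ry":0,"rz":9.1,"claw":0.028},
    {"tx":-0.031,"ty":-0.1162,"tz":0,"rx":0,"ry":0,"rz":10.4,"claw":0.028},
    {"tx":-0.025,"ty":-0.1309,"tz":0,"rx":0,"ry":0,"rz":11.7,"claw":0.028},
    {"tx":-0.017,"ty":-0.1445,"tz":0,"rx":0,"ry":0,"rz":13,"claw":0.028},
    {"tx":-0.0144,"ty":-0.148,"tz":0,"rx":0,"ry":0,"rz":13,"claw":0.028},
    {"tx":-0.0144,"ty":-0.148,"tz":0,"rx":0,"ry":0,"rz":13,"claw":0.028},
  ],
)

```text
clock: 45.15
eef_pos: [412.2, 75.9, 85.0]
tool_rot: [-3.132, -0.002, 0.544]
force: [-4.3, 3.1, 3.1]
width: 28.1
```

apply_moves(
  increments=[
    {"tx":-0.0106,"ty":0.0171,"tz":0,"rx":0,"ry":0,"rz":-1.3,"claw":0.028},
    {"tx":-0.0166,"ty":0.0318,"tz":0,"rx":0,"ry":0,"rz":-2.6,"claw":0.028},
    {"tx":-0.0204,"ty":0.0471,"tz":0,"rx":0,"ry":0,"rz":-3.9,"claw":0.028},
  ],
)

```text
clock: 45.45
eef_pos: [392.7, 121.5, 85.0]
tool_rot: [-3.136, -0.002, 0.197]
force: [-0.1, -0.4, 0.2]
width: 28.2
```

apply_moves(
  increments=[
    {"tx":-0.0014,"ty":0.0079,"tz":0,"rx":0,"ry":0,"rz":-0.65,"claw":0.028},
    {"tx":-0.0016,"ty":0.0158,"tz":0,"rx":0,"ry":0,"rz":-1.3,"claw":0.028},
  ],
)

```text
clock: 45.65
eef_pos: [391.4, 137.0, 85.1]
tool_rot: [-3.136, -0.002, 0.086]
force: [0.9, -7.2, 0.2]
width: 28.2
```

apply_moves(
  increments=[
    {"tx":0.0003,"ty":0.0079,"tz":0,"rx":0,"ry":0,"rz":-0.65,"claw":0.028},
    {"tx":0.0007,"ty":0.0158,"tz":0,"rx":0,"ry":0,"rz":-1.3,"claw":0.028},
  ],
)

```text
clock: 45.85
eef_pos: [391.9, 149.5, 85.0]
tool_rot: [-3.14, -0.001, -0.03]
force: [2.3, -15.2, 2.2]
width: 28.0
```

```bash
python3 -c "from h import *;th()"
```

```text
theta 0.692 r 110.5 [391.9 149.5  85. ] F [  2.3 -15.2   2.2] 45.85
```

apply_moves(
  increments=[
    {"tx":0.0005,"ty":0.003,"tz":0,"rx":0,"ry":0,"rz":-0.2,"claw":0.028},
    {"tx":0.0005,"ty":0.003,"tz":0,"rx":0,"ry":0,"rz":-0.2,"claw":0.028},
  ],
)

```text
clock: 46.05
eef_pos: [393.5, 156.4, 85.2]
tool_rot: [-3.135, -0.004, -0.042]
force: [0.6, 1.3, 0.6]
width: 28.1
```

```bash
python3 -c "from h import *;th()"
```

```text
theta 0.756 r 109.7 [393.5 156.4  85.2] F [0.6 1.3 0.6] 46.05
```

apply_moves(
  increments=[
    {"tx":0.001,"ty":0.006,"tz":0,"rx":0,"ry":0,"rz":-0.5,"claw":0.028},
    {"tx":0.0024,"ty":0.0126,"tz":0,"rx":0,"ry":0,"rz":-1.1,"claw":0.028},
  ],
)

```text
clock: 46.25
eef_pos: [395.8, 169.5, 85.2]
tool_rot: [-3.134, -0.004, -0.138]
force: [1.6, -2.2, -0.6]
width: 28.0
```

```bash
python3 -c "from h import *;th()"
```

```text
theta 0.877 r 110.2 [395.8 169.5  85.2] F [ 1.6 -2.2 -0.6] 46.25
```

apply_moves(
  increments=[
    {"tx":0.0025,"ty":0.0075,"tz":0,"rx":0,"ry":0,"rz":-0.65,"claw":0.028},
    {"tx":0.0052,"ty":0.0149,"tz":0,"rx":0,"ry":0,"rz":-1.3,"claw":0.028},
  ],
)

```text
clock: 46.45
eef_pos: [400.1, 182.1, 85.0]
tool_rot: [-3.137, -0.002, -0.253]
force: [1.5, -11.1, 3.0]
width: 27.9
```

apply_moves(
  increments=[
    {"tx":0.0035,"ty":0.007,"tz":0,"rx":0,"ry":0,"rz":-0.65,"claw":0.028},
    {"tx":0.0072,"ty":0.0141,"tz":0,"rx":0,"ry":0,"rz":-1.3,"claw":0.028},
  ],
)

```text
clock: 46.65
eef_pos: [405.4, 192.5, 84.8]
tool_rot: [3.139, -0.0, -0.368]
force: [-2.0, -17.7, 9.8]
width: 28.1
```

```bash
python3 -c "from h import *;th()"
```

```text
theta 1.104 r 110.0 [405.4 192.5  84.8] F [ -2.  -17.7   9.8] 46.65
```

apply_moves(
  increments=[
    {"tx":0.0015,"ty":0.0025,"tz":0,"rx":0,"ry":0,"rz":-0.2,"claw":0.028},
    {"tx":0.0015,"ty":0.0025,"tz":0,"rx":0,"ry":0,"rz":-0.2,"claw":0.028},
    {"tx":0.0015,"ty":0.0025,"tz":0,"rx":0,"ry":0,"rz":-0.2,"claw":0.028},
  ],
)

```text
clock: 46.95
eef_pos: [409.3, 201.3, 85.0]
tool_rot: [-3.134, -0.003, -0.377]
force: [-0.1, 0.1, -0.4]
width: 27.9
```

```bash
python3 -c "from h import *;th()"
```

```text
theta 1.19 r 111.2 [409.3 201.3  85. ] F [-0.1  0.1 -0.4] 46.95
```

apply_moves(
  increments=[
    {"tx":0.0037,"ty":0.0054,"tz":0,"rx":0,"ry":0,"rz":-0.6,"claw":0.028},
    {"tx":0.0077,"ty":0.0104,"tz":0,"rx":0,"ry":0,"rz":-1.2,"claw":0.028},
  ],
)

```text
clock: 47.15
eef_pos: [416.1, 210.5, 84.9]
tool_rot: [-3.136, -0.002, -0.485]
force: [-0.9, -3.0, 1.6]
width: 27.9
```

apply_moves(
  increments=[
    {"tx":0.0055,"ty":0.006,"tz":0,"rx":0,"ry":0,"rz":-0.6,"claw":0.028},
    {"tx":0.0112,"ty":0.0118,"tz":0,"rx":0,"ry":0,"rz":-1.2,"claw":0.028},
    {"tx":0.0112,"ty":0.0118,"tz":0,"rx":0,"ry":0,"rz":-1.2,"claw":0.028},
  ],
)

```text
clock: 47.45
eef_pos: [424.1, 219.1, 84.4]
tool_rot: [3.139, 0.001, -0.589]
force: [-6.4, -7.6, 7.9]
width: 27.8
```

```bash
python3 -c "
from h import *;th();snap('wrist','f5.png')"; python3 bar2.py f3.png f4.png f5.png | egrep 'barend|peg|hole|fenceend|post'
```

```text
theta 1.399 r 111.1 [424.1 219.1  84.4] F [-6.4 -7.6  7.9] 47.45
f3.png barend 0.67 (-5, -9)
f3.png post 0.992 (-1, 0)
f3.png peg 0.881 (-6, -9)
f3.png hole 0.97 (-3, -2)
f3.png fenceend 0.998 (-1, 0)
f4.png barend 0.644 (-9, -13)
f4.png post 0.992 (-2, -1)
f4.png peg 0.839 (-10, -13)
f4.png hole 0.953 (-8, -7)
f4.png fenceend 0.996 (-3, 0)
f5.png barend 0.666 (-9, -13)
f5.png post 0.988 (-1, -1)
f5.png peg 0.842 (-10, -13)
f5.png hole 0.951 (-8, -7)
f5.png fenceend 0.995 (-2, 0)
```

The bar did not move on swing 5, because the pawl only slipped at about 20 N. So the bar was already hard up after swing 4. I'll return the lever, lift off, and compare total bar travel with the pre-swing picture w13 from the same pose.

apply_moves(
  increments=[
    {"tx":-0.0112,"ty":-0.0118,"tz":0,"rx":0,"ry":0,"rz":1.3,"claw":0.028},
    {"tx":-0.0204,"ty":-0.0247,"tz":0,"rx":0,"ry":0,"rz":2.6,"claw":0.028},
    {"tx":-0.0276,"ty":-0.0388,"tz":0,"rx":0,"ry":0,"rz":3.9,"claw":0.028},
    {"tx":-0.0328,"ty":-0.0537,"tz":0,"rx":0,"ry":0,"rz":5.2,"claw":0.028},
    {"tx":-0.0357,"ty":-0.0693,"tz":0,"rx":0,"ry":0,"rz":6.5,"claw":0.028},
    {"tx":-0.0364,"ty":-0.0851,"tz":0,"rx":0,"ry":0,"rz":7.8,"claw":0.028},
    {"tx":-0.0348,"ty":-0.1009,"tz":0,"rx":0,"ry":0,"rz":9.1,"claw":0.028},
    {"tx":-0.031,"ty":-0.1162,"tz":0,"rx":0,"ry":0,"rz":10.4,"claw":0.028},
    {"tx":-0.025,"ty":-0.1309,"tz":0,"rx":0,"ry":0,"rz":11.7,"claw":0.028},
    {"tx":-0.017,"ty":-0.1445,"tz":0,"rx":0,"ry":0,"rz":13,"claw":0.028},
    {"tx":-0.0144,"ty":-0.148,"tz":0,"rx":0,"ry":0,"rz":13,"claw":0.028},
    {"tx":-0.0144,"ty":-0.148,"tz":0,"rx":0,"ry":0,"rz":13,"claw":0.028},
  ],
)

```text
clock: 48.7
eef_pos: [411.8, 75.7, 84.8]
tool_rot: [-3.132, -0.001, 0.547]
force: [-4.7, 3.2, 2.6]
width: 28.2
```

apply_moves(
  increments=[
    {"tx":-0.0015,"ty":0.002,"tz":0,"rx":0,"ry":0,"rz":0,"claw":0.03},
    {"tx":-0.0015,"ty":0.002,"tz":0,"rx":0,"ry":0,"rz":0,"claw":0.038},
    {"tx":-0.0015,"ty":0.002,"tz":0,"rx":0,"ry":0,"rz":0,"claw":0.04},
    {"tx":-0.0015,"ty":0.002,"tz":0.02,"rx":0,"ry":0,"rz":0,"claw":0.04},
    {"tx":-0.0015,"ty":0.002,"tz":0.06,"rx":0,"ry":0,"rz":0,"claw":0.04},
    {"tx":-0.0015,"ty":0.002,"tz":0.1,"rx":0,"ry":0,"rz":0,"claw":0.04},
    {"tx":-0.0015,"ty":0.002,"tz":0.112,"rx":0,"ry":0,"rz":0,"claw":0.04},
  ],
)

```text
clock: 49.4
eef_pos: [414.3, 77.2, 200.2]
tool_rot: [-3.137, -0.009, 0.547]
force: [0.6, 0.3, 0.3]
width: 40.4
```

```bash
python3 -c "
from h import *;th();snap('wrist','r1.png');go((483.4,259.4,196.4),(-3.138,0,-.097))
im=get_image('wrist');print('knob pred at rest',w2px('wrist',[kn(0,105),kn(.15,105)]))
m=(im.max(2)<45).astype(np.uint8);n_,l,st,ce=cv2.connectedComponentsWithStats(m)
for i in range(1,n_):
    if st[i,4]>300 and 200<ce[i][0]<360: print(st[i],ce[i].round(0))"
```

```text
theta -0.016 r 107.7 [414.3  77.2 200.2] F [0.6 0.3 0.3] 49.4
shift [ 0.0688  0.1824 -0.0041] turn [-0.03  0.11 -7.37]
knob pred at rest [[277.26695836 215.24341687]
 [254.45923832 214.85093705]]
[234  25  35  70 732] [247.  60.]
[263 189  29  39 614] [276. 205.]
[    9   257   543   163 41851] [272. 365.]
```

apply_moves(
  increments=[
    {"tx":0.01,"ty":0.03,"tz":0,"rx":0,"ry":0,"rz":-1.2,"claw":0.006},
    {"tx":0.02,"ty":0.06,"tz":0,"rx":0,"ry":0,"rz":-2.4,"claw":0.006},
    {"tx":0.035,"ty":0.09,"tz":0,"rx":0,"ry":0,"rz":-3.6,"claw":0.006},
    {"tx":0.045,"ty":0.12,"tz":0,"rx":0,"ry":0,"rz":-4.8,"claw":0.006},
    {"tx":0.058,"ty":0.15,"tz":0,"rx":0,"ry":0,"rz":-6,"claw":0.006},
    {"tx":0.0688,"ty":0.18,"tz":-0.004,"rx":0,"ry":0.05,"rz":-7.37,"claw":0.006},
    {"tx":0.0688,"ty":0.18,"tz":-0.004,"rx":0,"ry":0.1,"rz":-7.37,"claw":0.006},
    {"tx":0.0688,"ty":0.18,"tz":-0.004,"rx":0,"ry":0.1,"rz":-7.37,"claw":0.006},
    {"tx":0.0688,"ty":0.18,"tz":-0.004,"rx":0,"ry":0.1,"rz":-7.37,"claw":0.006},
  ],
)

```text
clock: 50.4
eef_pos: [480.3, 254.9, 191.8]
tool_rot: [-3.135, 0.007, -0.096]
force: [1.1, 0.0, 0.0]
width: 5.9
```

```bash
cat > bar3.py <<'E'
from h import *
s=read_state();print(s['eef_pos'],s['tool_rot']); c=calibration('wrist');snap('wrist','v1.png')
g=lambda x:cv2.imread('pics/'+x,0)
A,B=g('w13.png'),g('v1.png')
o=lambda x,y,w,h:(int(110+x/2.2),int(50+y/2.2),int(w/2.2),int(h/2.2))
for n_,r_ in dict(barright=(430,410,70,45),barlug=(430,275,45,110),post=(520,270,85,90),basebolt=(60,130,50,50),fenceR=(420,195,70,45),fenceL=(10,195,120,45),barleft=(20,412,80,45),plate2=(180,270,50,190)).items():
    x,y,w,h=o(*r_); r=cv2.matchTemplate(B,A[y:y+h,x:x+w],cv2.TM_CCOEFF_NORMED); k=25; y0,x0=max(0,y-k),max(0,x-k)
    _,v,_,p=cv2.minMaxLoc(r[y0:y+k+1,x0:x+k+1]); print(n_,round(v,3),(p[0]+x0-x,p[1]+y0-y))
Rz=R.from_euler('z',RY)
print('bar per mm',np.diff(w2px('wrist',[RK+Rz.apply([x,-10,79]) for x in(-38,-28)],c),axis=0)/10)
print('lug per mm (z40)',np.diff(w2px('wrist',[RK+Rz.apply([x,-10,45]) for x in(-30,-20)],c),axis=0)/10)
# row profile through the bar between slots
for yy in (45,95,-5):
  for nm,M in (('before',A),('after',B)):
    xs=np.arange(-52,-15,1.); q=w2px('wrist',[RK+Rz.apply([x,yy,79]) for x in xs],c)
    print(yy,nm,[int(M[int(round(v)),int(round(u))]) for u,v in q])
E
python3 bar3.py
```

```text
[480.33948802 254.8976873  191.8426691 ] [-3.13546891  0.00723803 -0.09619642]
barright 0.841 (-4, -15)
barlug 0.983 (-4, -16)
post 0.985 (-3, -2)
basebolt 0.97 (-7, -4)
fenceR 0.982 (-5, -4)
fenceL 0.928 (0, -4)
barleft 0.975 (-11, -15)
plate2 0.938 (-10, -13)
bar per mm [[ 0.03471959 -1.14044747]]
lug per mm (z40) [[ 0.02856955 -1.0579394 ]]
45 before [110, 109, 110, 107, 105, 102, 103, 98, 90, 82, 83, 82, 87, 88, 82, 71, 61, 59, 57, 58, 57, 55, 56, 59, 59, 52, 53, 56, 55, 55, 57, 56, 58, 58, 57, 51, 54]
45 after [101, 102, 106, 105, 107, 110, 103, 104, 104, 100, 100, 99, 100, 103, 102, 104, 104, 103, 99, 99, 65, 68, 73, 83, 82, 87, 86, 81, 73, 63, 59, 60, 57, 56, 56, 58, 54]
95 before [99, 99, 100, 98, 100, 104, 98, 95, 89, 83, 81, 84, 84, 80, 79, 71, 60, 56, 57, 60, 56, 54, 52, 57, 56, 60, 55, 55, 53, 56, 58, 55, 56, 54, 54, 56, 60]
95 after [181, 177, 158, 129, 120, 119, 117, 133, 112, 110, 109, 105, 106, 110, 122, 154, 159, 165, 169, 146, 114, 96, 79, 84, 82, 84, 83, 80, 72, 63, 60, 57, 58, 54, 57, 54, 55]
-5 before [149, 159, 166, 168, 173, 172, 171, 164, 151, 148, 156, 164, 174, 166, 135, 101, 66, 59, 61, 60, 60, 59, 58, 55, 59, 60, 59, 60, 57, 60, 60, 58, 55, 58, 58, 57, 61]
-5 after [115, 139, 161, 163, 173, 176, 177, 175, 178, 180, 181, 183, 176, 177, 178, 181, 175, 180, 178, 165, 138, 130, 145, 155, 165, 173, 180, 139, 102, 73, 63, 64, 61, 60, 57, 57, 63]
```

```bash
cat > gap.py <<'E'
from h import *
from scipy.ndimage import map_coordinates
s=read_state();c=calibration('wrist');K=c['camera_matrix']
Rt=R.from_euler('xyz',s['tool_rot']);Rc=R.from_euler('xyz',c['attitude'])
rel=Rt.inv()*Rc; off=Rt.inv().apply(c['origin']-s['eef_pos'])
def cal(p,r): r=R.from_euler('xyz',r); return dict(camera_matrix=K,origin=np.array(p)+r.apply(off),attitude=(r*rel).as_euler('xyz'))
snap('wrist','v2.png')
P=dict(w13=((483.415,259.444,196.424),(-3.13759,.00018,-.09745)),w8=((490.815,311.347,197.943),(-3.13779,-.00333,-.09954)),v2=(s['eef_pos'],s['tool_rot']))
Rz=R.from_euler('z',RY)
for f,(p,r) in P.items():
    im=cv2.GaussianBlur(cv2.imread(f'pics/{f}.png',0),(3,3),0).astype(float); cc=cal(p,r)
    for yy in (-5,45,95,100):
        out=[]
        for lo,hi,z in ((-44,-14,79),(30,46,80)):
            xs=np.arange(lo,hi,.25); q=w2px('wrist',[RK+Rz.apply([x,yy,z]) for x in xs],cc)
            v=map_coordinates(im,[q[:,1],q[:,0]],order=1,mode='nearest'); d=np.gradient(v); out.append((xs[d.argmin() if lo<0 else d.argmax()],np.abs(d).max().round(1)))
        print(f,yy,'bar',out[0],'fence',out[1],'gap',out[1][0]-out[0][0])
E
python3 gap.py
```

```text
w13 -5 bar (np.float64(-35.75), np.float64(9.2)) fence (np.float64(37.5), np.float64(11.9)) gap 73.25
w13 45 bar (np.float64(-35.75), np.float64(2.2)) fence (np.float64(37.5), np.float64(6.5)) gap 73.25
w13 95 bar (np.float64(-35.0), np.float64(2.2)) fence (np.float64(37.75), np.float64(4.6)) gap 72.75
w13 100 bar (np.float64(-35.0), np.float64(2.1)) fence (np.float64(38.5), np.float64(3.4)) gap 73.5
w8 -5 bar (np.float64(-35.75), np.float64(9.4)) fence (np.float64(37.5), np.float64(12.6)) gap 73.25
w8 45 bar (np.float64(-35.5), np.float64(8.8)) fence (np.float64(37.0), np.float64(13.2)) gap 72.5
w8 95 bar (np.float64(-43.0), np.float64(2.3)) fence (np.float64(44.0), np.float64(6.0)) gap 87.0
w8 100 bar (np.float64(-35.5), np.float64(2.2)) fence (np.float64(38.0), np.float64(4.4)) gap 73.5
v2 -5 bar (np.float64(-24.0), np.float64(9.6)) fence (np.float64(37.5), np.float64(10.8)) gap 61.5
v2 45 bar (np.float64(-32.75), np.float64(3.4)) fence (np.float64(37.5), np.float64(4.6)) gap 70.25
v2 95 bar (np.float64(-32.0), np.float64(7.1)) fence (np.float64(37.5), np.float64(4.9)) gap 69.5
v2 100 bar (np.float64(-32.0), np.float64(7.4)) fence (np.float64(38.25), np.float64(2.4)) gap 70.25
```

Bar travel is 73.25 - 61.5 = 11.75 mm, which is about 4.7 rad. Last, I'll check numerically that both plates still stand where expected.

Run:
```python
from h import *
from scipy.ndimage import map_coordinates
c=calibration('wrist');im=cv2.GaussianBlur(cv2.cvtColor(cv2.imread('pics/v2.png'),cv2.COLOR_BGR2GRAY),(3,3),0).astype(float);Rz=R.from_euler('z',RY)
for x in (-20,-8,6,18,30):
    for y0 in (20,70):
        ys=np.arange(y0-14,y0+15,1.);q=w2px('wrist',[RK+Rz.apply([x,y,122]) for y in ys],c)
        v=map_coordinates(im,[q[:,1],q[:,0]],order=1,mode='nearest');d=np.gradient(v);k=np.argsort(-abs(d))[:4];print(x,y0,q[len(ys)//2].round(),sorted([(ys[i],d[i].round(0)) for i in k]))
for y0 in (20,70):
    xs=np.arange(-45,50,1.);q=w2px('wrist',[RK+Rz.apply([x,y0,122]) for x in xs],c);v=map_coordinates(im,[q[:,1],q[:,0]],order=1,mode='nearest');d=np.gradient(v);k=np.argsort(-abs(d))[:6];print('along',y0,sorted([(xs[i],d[i].round(0)) for i in k]))
```

```text
-20 20 [271. 248.] [(np.float64(17.0), np.float64(-5.0)), (np.float64(19.0), np.float64(7.0)), (np.float64(20.0), np.float64(6.0)), (np.float64(25.0), np.float64(-6.0))]
-20 70 [197. 248.] [(np.float64(66.0), np.float64(-11.0)), (np.float64(68.0), np.float64(12.0)), (np.float64(83.0), np.float64(11.0)), (np.float64(84.0), np.float64(17.0))]
-8 20 [271. 232.] [(np.float64(17.0), np.float64(-17.0)), (np.float64(19.0), np.float64(15.0)), (np.float64(21.0), np.float64(-18.0)), (np.float64(22.0), np.float64(-16.0))]
-8 70 [195. 232.] [(np.float64(67.0), np.float64(15.0)), (np.float64(68.0), np.float64(17.0)), (np.float64(69.0), np.float64(9.0)), (np.float64(75.0), np.float64(-9.0))]
6 20 [271. 212.] [(np.float64(18.0), np.float64(17.0)), (np.float64(19.0), np.float64(15.0)), (np.float64(25.0), np.float64(-14.0)), (np.float64(26.0), np.float64(-19.0))]
6 70 [194. 212.] [(np.float64(67.0), np.float64(16.0)), (np.float64(68.0), np.float64(17.0)), (np.float64(74.0), np.float64(-15.0)), (np.float64(75.0), np.float64(-22.0))]
18 20 [270. 194.] [(np.float64(7.0), np.float64(-19.0)), (np.float64(
[... 407 characters left out ...]
, (np.float64(18.0), np.float64(18.0))]
30 70 [190. 176.] [(np.float64(67.0), np.float64(17.0)), (np.float64(68.0), np.float64(17.0)), (np.float64(74.0), np.float64(-17.0)), (np.float64(75.0), np.float64(-20.0))]
along 20 [(np.float64(3.0), np.float64(-30.0)), (np.float64(33.0), np.float64(34.0)), (np.float64(36.0), np.float64(-46.0)), (np.float64(37.0), np.float64(-33.0)), (np.float64(46.0), np.float64(45.0)), (np.float64(47.0), np.float64(35.0))]
along 70 [(np.float64(-43.0), np.float64(-14.0)), (np.float64(-42.0), np.float64(-20.0)), (np.float64(-41.0), np.float64(-20.0)), (np.float64(-40.0), np.float64(-11.0)), (np.float64(36.0), np.float64(-14.0)), (np.float64(37.0), np.float64(-13.0))]
```

Both plates show as 8 mm strips at top height, at rack y of about 22 and 71, running straight along the slots up to the fence. The knob is at rest and the robot is clear, so I'll hand in.

```bash
python3 -c "
from h import *
s=read_state();print(s['clock'],s['force'].round(1));print(finish_job())"
```

```text
50.5 [-1.   0.1  0.4]
the job is handed in; nothing more can be done
None
```

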